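# Hang and lock a shelf bracket under the hanging rail of a laundry closet

## Robot

A 6-joint arm with a two-finger parallel gripper is mounted at the origin on the work surface. World frame = base frame: x ahead of the robot, y to its left, z up, the work surface at z = 0. Lengths are in m, angles in rad, forces in N, time in s.
With the tool pointing down it reaches from about 0.4 to 0.825 m from the base axis. Payload 7 kg.
Tool frame: the origin (TCP) lies at the very end of the fingers, on their centre line; the grasp point (between the pads) lies 19 mm behind it; z points along the fingers, y is the line along which they close (so a half turn about z gives the same grasp; the last joint's range is limited). The gripper opens to 88 mm and grips with 3 to 60 N. Pads are 19 mm wide; open, the fingers measure 130 mm over their backs; the gripper's body (78 mm by 193 mm) begins 47 mm behind the grasp point.
Start: joints at [1.616, 0.359, 0.012, 0, -1.224, -0.288], TCP at [0.162, 0.655, 0.201] pointing down, gripper open.
Joint ranges: [-3.07, 3.07], [-1.43, 2.12], [-1.02, 1.25], [-3.03, 1.67], [-3.05, -0], [-3.03, 3.03]. Speed limits (rad/s): [2.39, 2.39, 3.01, 3.14, 3.14, 3.14].

## Interface

Orientations are given as [roll, pitch, yaw] about the fixed x, y, z axes, in that order (R = Rz(yaw) Ry(pitch) Rx(roll)).
In Python, from station import arm gives the robot as it stands. The module is installed in compiled form; this text tells all that it offers.
- The arm moves only by the shell command python3 -m crank 'ROWS' [FORCE]. ROWS is JSON, a list of rows, each an object of numbers: "dx", "dy", "dz": the shift along the world's x, y, z in m; "twist": the turn about the world's z in degrees; "grip": the opening, from -1 (shut) to 1 (fully open). A call has exactly 5 rows; each row is the pose to reach, as a shift and turn from the pose commanded when the call began; what a row does not reach only later rows make up. A row lasts 1/12 s, in which the tool goes at most 41.7 mm and 7.16 degrees, less where a joint would pass 70% of its speed; a pose out of reach is approached as far as the arm can. A call with a gripper value outside its range is refused whole. The fingers move at their own pace and stop on an object; FORCE is the grip in N (left out, the last holds). Time passes only in rows, so rows that repeat a pose let the fingers close, or fill a call up. It gives the time, the measured TCP pose, the force, the opening and the grip force at its end, in the units of the state.
- arm.get_state(): the state, without advancing time (a new reading comes with each control period).
- arm.grab_frame(name): name is "scene" or "top" or "wrist"; returns the picture (384x512x3 uint8, red, green, blue); there is no depth.
- arm.get_calibration(name): a dict with "fx", "fy", "cx", "cy" (pixels), "cam_to_world" (4x4, takes a point from camera to world coordinates); the wrist camera has in their place "tool_from_camera" (4x4, takes a point from camera to tool coordinates, whose origin is the TCP and whose axes are the flange's). Camera axes: x right, y down, z forward; pixel columns grow to the right and rows downward; lengths in m; the calibration is good to about 2 mm. A picture is of the moment at which its call begins: read the wrist's pose just before it. get_calibration takes no time and is no camera call.
- arm.job_done(): hands the job in; it is judged then, once.
The state is a dict: "t": time; "q": joint angles; "qd": joint speeds; "joint_efforts": joint torques, N m; "eef_pos": TCP position; "ee_rot": TCP orientation; "force": force on the tool from outside, world axes, zero at the start; "moment": the same for the moment, N m; "width": finger opening in m; "gripper_force": force on a finger pad.
Only numpy, scipy, OpenCV 4.12 (cv2) and the standard library are available. Lean on these libraries where they do the work, as an engineer would, in place of code of your own. Each camera call takes 0.05 s, during which the arm holds its last target. There are 200 camera calls.

## Task

Take the longer of the two loose shelf brackets out of its wooden stand and hook it into the bare slotted upright, at the same level as the identical bracket already on the other upright. Then press it down until it snaps fully home and let go of it. Leave the shorter bracket and the other things on the worktop where they are.

Things in the scene. Friction and masses are not known exactly. Their poses are not given: they have to be found in the camera images.
- bracket_grip (a point): Loose long bracket, white steel, 0.18 to 0.31 kg; x to its hooks (rear), z up, y across. Spine at the rear 100 mm tall, 14 deep; level arm 135 mm long from the spine's rear face, 20 tall, 12 thick, flush with the spine's top; thin brace below. This point: mid-height and mid-thickness of the arm, 85 mm ahead (-x) of the rear face, 90 above the underside: grip here across the 12 mm.
- bracket_heel (a point): On the long bracket: underside of the upper hook's neck, at the spine's rear face; 85 mm behind (+x) and 12 mm below bracket_grip, same axes. Locked home, it coincides with seat and the axes agree.
- bracket: The long bracket; origin under the spine's rear face, 78 mm below bracket_heel. Two hooks 60 mm apart (one above the other), 6 mm wide, end 13.5 mm behind the rear face: a neck 8 mm tall, then a lip hanging 16 mm below the neck's underside. The upper lip has a round ridge 3 mm high on its back.
- stand_long: Fixed plywood stand that holds the long bracket upright; origin on the worktop below the bracket's rear face, same axes. Base 8 mm thick, 170 x 70 mm; two cheeks 34 mm high beside the spine; at the arm's end (115 to 135 mm ahead) a post with an 8 mm high fork. The bracket lifts straight out; its hooks are clear of the stand.
- seat (a point): On the bare upright: middle of the bottom edge of the slot for the UPPER hook, on the face towards the robot; x into the upright, z up. The upright, 34 mm wide with a 6 mm face, has 3 slots 10 wide, 30 high, 60 mm apart: this is the middle one, the lower hook goes in the lowest. Hooks enter with bracket_heel 16 to 22 mm above seat, then come down.
- catch (a point): Spring roller behind the face, 6 mm below seat. It stops the hooked bracket about 12 mm above home; 10 to 20 N downward on the arm (easier close to the upright) snaps it past, then both necks rest on their slots' bottom edges.
- rail_over (a point): Middle of the round steel hanging rail's stretch over the bare upright's front: 25 mm thick, along y (from 50 mm to the -y side of seat), 95 mm ahead (-x) of the face and 170 mm above seat. A gripper pointing straight down at the bracket's arm hits it: lean the tool's top towards the robot, 30 to 45 degrees from vertical, to work under it.
- rack: Fixed white rack of two uprights 320 mm tall; origin 125 mm below seat, on the bare upright's face, x into the upright. The second upright, 240 mm to +y, already carries a bracket like the long one, arm to -x, at the level to match.
- short_grip (a point): Loose short bracket, not to be used (hooks only 40 mm apart): 75 mm tall, arm 95 mm long. The point is the middle of its arm's height, 60 mm ahead of its rear face. It stands in a stand of its own; the two stands may have changed places.
- detergent: white bottle, 76 mm across, 190 mm tall; origin under its centre. Leave it.
- softener: blue bottle, 60 mm across, 150 mm tall; origin under its centre. Leave it.
- measuring_cup: grey cup, 64 mm across, 55 mm tall; origin under its centre. Leave it.
- brush: hand brush lying on the worktop; leave it.
- wrench: steel wrench lying on the worktop; leave it.
- tape: roll of paper tape, 80 mm across, 25 mm tall; origin under its centre. Leave it.
- soap_box: small cardboard box, 65 x 100 x 50 mm; origin under its centre. Leave it.
There are look-alikes about, which are no part of the job. Leave any green look-alike of the bracket alone.

How it is judged:
By the outcome, as a careful person would: the job done as asked, in the order asked, and still so for the second after the job is handed in, with the robot touching nothing.
It also fails if it takes over 48 s, if anything falls off the work surface, if the arm or the gripper's body presses on something with over 40 N, if the wrist force passes 120 N, or if a joint passes its speed limit or range.

## Working session

There is one attempt and no reset: what is moved stays moved. The work goes in short steps, Python scripts to look and compute and a shell command to move; the robot and the scene stay as the last step left them, time stands still between calls to the robot, and variables do not carry over. Pictures are saved under pics/ and viewed, at most 10 in all, crops included, and the job is handed in when it is done.

```bash
ls; mkdir -p pics
python3 - <<'E'
from station import arm
import cv2,json,numpy as np
np.set_printoptions(precision=4,suppress=True)
s=arm.get_state(); print(s['t'],s['eef_pos'],s['ee_rot'],s['width'],s['force'])
for n in ("scene","top","wrist"):
    im=arm.grab_frame(n); cv2.imwrite(f"pics/{n}0.png",im[:,:,::-1])
    c=arm.get_calibration(n); print(n,{k:(np.array(v)) for k,v in c.items()})
a=cv2.imread("pics/scene0.png");b=cv2.imread("pics/top0.png")
cv2.imwrite("pics/s0.png",cv2.resize(a,(800,600),interpolation=cv2.INTER_CUBIC))
cv2.imwrite("pics/t0.png",cv2.resize(b,(800,600),interpolation=cv2.INTER_CUBIC))
E
```

```text
pics
0.0 [0.1622 0.6547 0.2003] [ 3.1399 -0.0002 -0.2429] 0.0876713425700327 [ 0.2404  1.0502 -0.2872]
scene {'fx': array(463.7157), 'fy': array(463.7157), 'cx': array(251.8466), 'cy': array(188.9564), 'cam_to_world': array([[ 0.7346,  0.4735, -0.486 ,  1.2309],
       [ 0.6784, -0.4983,  0.5399, -0.8602],
       [ 0.0135, -0.7263, -0.6873,  1.266 ],
       [ 0.    ,  0.    ,  0.    ,  1.    ]])}
top {'fx': array(349.8575), 'fy': array(349.8575), 'cx': array(259.8973), 'cy': array(193.5146), 'cam_to_world': array([[ 0.0082, -0.9906,  0.1363,  0.326 ],
       [-1.    , -0.0078,  0.0034, -0.0126],
       [-0.0023, -0.1363, -0.9907,  1.375 ],
       [ 0.    ,  0.    ,  0.    ,  1.    ]])}
wrist {'fx': array(272.1484), 'fy': array(272.1484), 'cx': array(254.5366), 'cy': array(195.4566), 'tool_from_camera': array([[ 0.0001, -0.9649, -0.2625,  0.0706],
       [ 1.    ,  0.0001, -0.    ,  0.0002],
       [ 0.    , -0.2625,  0.9649, -0.1832],
       [ 0.    ,  0.    ,  0.    ,  1.    ]])}
```

View pics/s0.png

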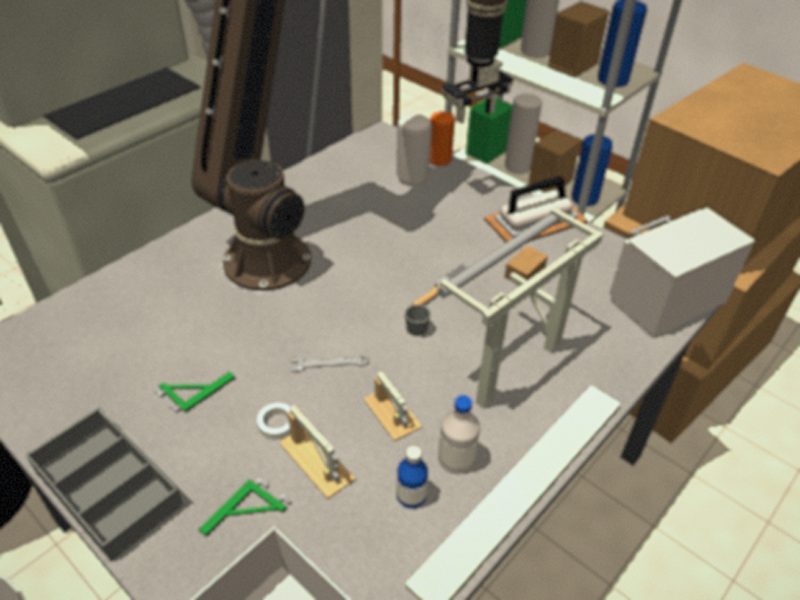

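View pics/t0.png

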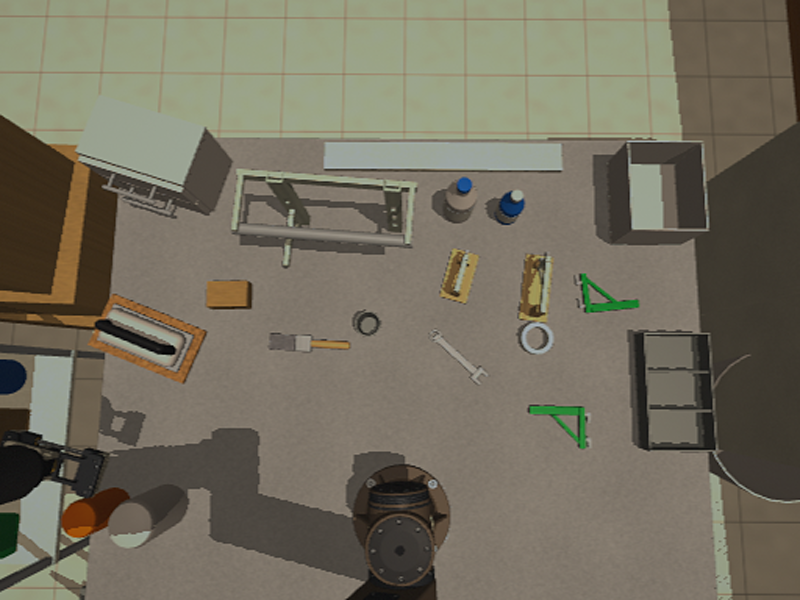

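The scene picture shows the long bracket in the larger stand at about (318,445) and the short one at (393,405). The bare upright is the near (-y) one at (490,360). In the top picture the long stand is at (537,287), and the bare upright is at (393,205). I'll enlarge crops to measure.

Run:
```python
import cv2,numpy as np
a=cv2.imread("pics/scene0.png");b=cv2.imread("pics/top0.png")
def crop(im,x,y,w,h,W,H): return cv2.resize(im[y:y+h,x:x+w],(W,H),interpolation=cv2.INTER_CUBIC)
# scales 
st=crop(a,170,255,66,66,396,396); tt=crop(b,325,155,40,55,280,385)
cv2.imwrite("pics/stand.png",np.hstack([np.vstack([tt,np.zeros((11,280,3),np.uint8)]),st]))
r1=crop(a,275,125,125,140,500,560); r2=crop(b,220,105,60,60,300,300)
cv2.imwrite("pics/rack.png",np.hstack([r1,np.vstack([r2,np.zeros((260,300,3),np.uint8)])]))
```

```text
(no output)
```

View pics/stand.png

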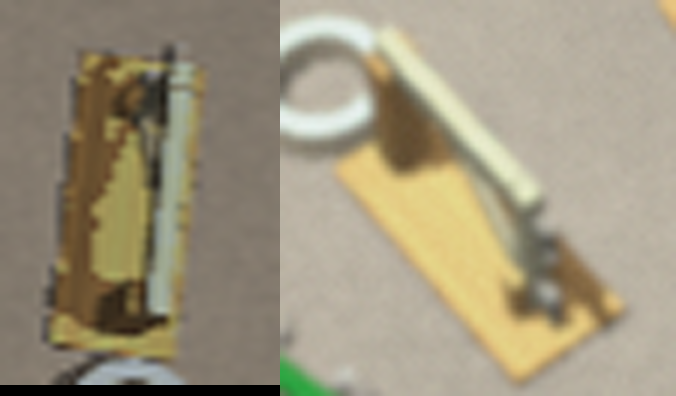

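View pics/rack.png

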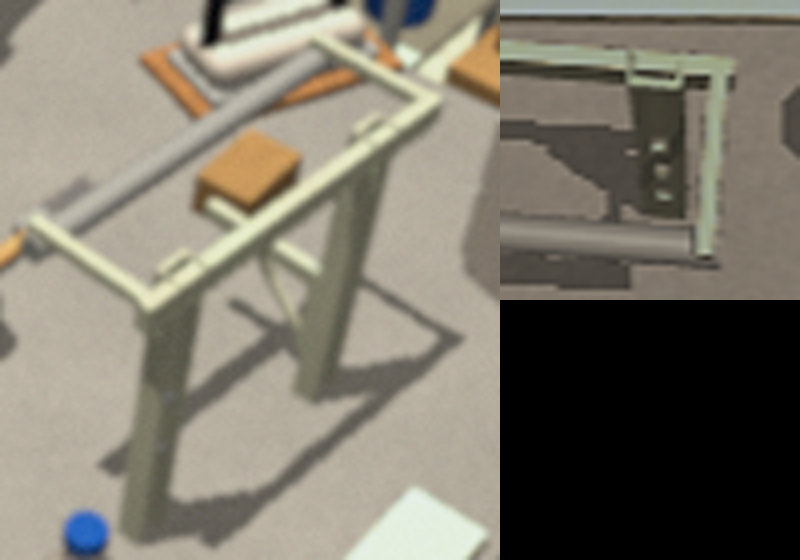

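The stand crop shows the arm's top: rear end at (182,62) and front at (160,318) in the top view, and (528,200) and (388,35) in the scene view. The rack crop shows the bare upright's three slots at about (660,147), (662,172) and (658,197). The rail ends at (690,243).

```bash
cat > h.py <<'E'
from station import arm
import numpy as np
from scipy.optimize import least_squares
np.set_printoptions(precision=4,suppress=True)
C={n:arm.get_calibration(n) for n in("scene","top","wrist")}
from scipy.spatial.transform import Rotation as Rn
def T_of(n,s=None):
    if n!="wrist": return np.array(C[n]["cam_to_world"])
    T=np.eye(4);T[:3,:3]=Rn.from_euler('xyz',s['ee_rot']).as_matrix();T[:3,3]=s['eef_pos']
    return T@np.array(C[n]["tool_from_camera"])
def proj(n,P,s=None):
    T=T_of(n,s);c=C[n];p=(np.atleast_2d(P)-T[:3,3])@T[:3,:3]
    return np.c_[c['fx']*p[:,0]/p[:,2]+c['cx'],c['fy']*p[:,1]/p[:,2]+c['cy']]
def body(q,P): # q=x,y,z,yaw
    c,s=np.cos(q[3]),np.sin(q[3]);P=np.atleast_2d(P)
    return np.c_[q[0]+c*P[:,0]-s*P[:,1],q[1]+s*P[:,0]+c*P[:,1],q[2]+P[:,2]]
def fit(obs,q0,s=None,fixz=None):
    def r(q):
        q=np.array(q) if fixz is None else np.r_[q[:2],fixz,q[2]]
        return np.concatenate([(proj(n,body(q,P),s)-uv).ravel() for n,P,uv in obs])
    q0=np.array(q0,float)
    if fixz is not None:q0=np.delete(q0,2)
    o=least_squares(r,q0,loss='soft_l1');q=o.x if fixz is None else np.r_[o.x[:2],fixz,o.x[2]]
    return q,r(o.x).reshape(-1,2)
E
python3 - <<'E'
from h import *
t=lambda u,v:np.array([325+u/7-.43,155+v/7-.43]); s=lambda u,v:np.array([170+(u-280)/6-.42,255+v/6-.42])
# bracket: arm top rear / front centre
obs=[("top",[0,0,.1],t(183,63)),("top",[-.135,0,.1],t(160,318)),("scene",[0,0,.1],s(528,201)),("scene",[-.135,0,.1],s(387,33))]
print(fit(obs,[.6,-.3,.01,0]))
t=lambda u,v:np.array([220+(u-500)/5-.4,105+v/5-.4]); s=lambda u,v:np.array([275+u/4-.38,125+v/4-.38])
# rack: origin at base; face edges bottom, rail end, upright bottom outer
obs=[("top",[0,.017,0],t(640,215)),("top",[0,-.017,0],t(685,217)),("top",[0,0,.14],t(662,172)),("top",[0,0,.2],t(661,148)),("top",[0,0,.08],t(658,196)),
("top",[-.095,-.05,.295],t(692,242))]
print(fit(obs,[.75,0,.0,0],fixz=0.))
q,r=fit(obs,[.75,0,.0,0],fixz=0.)
p=proj("scene",body(q,[[0,-.017,0],[0,.017,0],[0,0,.32],[-.095,-.05,.295],[-.095,.29,.295]]))
print((p-[275,125])*4)
print((proj("top",body(q,[[0,-.05,.32],[0,-.017,.0],[0,.017,.32],[-.095,0,.295]]))-[220,105])*5+[500,0])
E
```

```text
(array([ 0.6142, -0.3455,  0.005 , -0.1432]), array([[ 0.4399,  0.3199],
       [-0.552 , -0.3377],
       [ 0.6999,  0.2178],
       [-0.9036, -0.2313]]))
(array([ 0.6984,  0.0243,  0.    , -0.2262]), array([[ 0.6165, -0.0308],
       [-0.2018,  1.4665],
       [-0.6095, -0.6182],
       [-0.8656, -0.8705],
       [ 0.606 , -0.8162],
       [ 0.3884,  2.9186]]))
[[113.6864 526.1197]
 [144.1529 508.9133]
 [169.8969 248.0562]
 [ 37.5969 226.0137]
 [355.3249  77.3458]]
[[727.0291 100.7102]
 [681.9909 222.3327]
 [623.018   76.8635]
 [615.1913 236.7486]]
```

```bash
python3 - <<'E'
from h import *
t=lambda u,v:np.array([220+(u-500)/5-.4,105+v/5-.4]); s=lambda u,v:np.array([275+u/4-.38,125+v/4-.38]); f=lambda u,v:np.array([u/1.5625-.2,v/1.5625-.2])
obs=[("top",[0,.017,0],t(640,215)),("top",[0,-.017,0],t(685,217)),("top",[0,0,.14],t(662,172)),("top",[0,0,.2],t(661,148)),("top",[0,0,.08],t(658,196)),
("top",[-.095,-.05,.295],t(695,242)),("top",[-.095,.29,.295],f(238,229)),("scene",[-.095,-.05,.295],s(35,236)),("scene",[-.095,.29,.295],s(325,55))]
q,r=fit(obs,[.75,0,.0,0],fixz=0.);print(q);print(r)
print(fit(obs,[.75,0,.0,0]))
print("seat",body(q,[0,0,.125]),"grip there",body(q,[-.085,0,.137]))
E
cat > w.py <<'E'
import sys,cv2
from h import *
s=arm.get_state();im=arm.grab_frame("wrist")[:,:,::-1]
cv2.imwrite(f"pics/{sys.argv[1]}.png",im);np.save(f"pics/{sys.argv[1]}.npy",np.r_[s['eef_pos'],s['ee_rot']])
print(s['t'],s['eef_pos'],s['ee_rot'],s['q'])
E
python3 -m crank '[{"dx":0.0417,"dy":-0.01,"grip":1},{"dx":0.083,"dy":-0.02},{"dx":0.125,"dy":-0.03},{"dx":0.166,"dy":-0.04},{"dx":0.2,"dy":-0.05}]'
```

```text
[ 0.6978  0.0279  0.     -0.0978]
[[-0.375   0.6301]
 [-1.0072  1.0917]
 [-1.6048 -0.4599]
 [-1.9097 -0.7047]
 [-0.3449 -0.6647]
 [ 2.7833  1.7863]
 [ 2.9549 -2.5449]
 [ 0.0023 -0.0552]
 [-2.1334  1.4137]]
(array([ 0.6976,  0.0272,  0.0033, -0.095 ]), array([[-0.2475,  0.4615],
       [-0.8573,  0.9023],
       [-1.4537, -0.685 ],
       [-1.7525, -0.9548],
       [-0.1994, -0.8682],
       [ 3.0784,  1.542 ],
       [ 2.8866, -2.533 ],
       [-0.1366, -0.712 ],
       [-2.3505,  0.6225]]))
seat [[0.6978 0.0279 0.125 ]] grip there [[0.6132 0.0362 0.137 ]]invalid input at $[0]: expected keys dx, dy, dz, twist, grip
```

```bash
python3 -m crank '[{"dx":0.02,"dy":-0.03,"dz":0.02,"twist":0,"grip":0},{"dx":0.04,"dy":-0.06,"dz":0.04,"twist":0,"grip":0},{"dx":0.06,"dy":-0.09,"dz":0.06,"twist":0,"grip":0},{"dx":0.08,"dy":-0.12,"dz":0.08,"twist":2,"grip":0},{"dx":0.1,"dy":-0.15,"dz":0.1,"twist":5,"grip":0}]' 
python3 -m crank '[{"dx":0.02,"dy":-0.035,"dz":0.01,"twist":0,"grip":0},{"dx":0.04,"dy":-0.07,"dz":0.02,"twist":0,"grip":0},{"dx":0.06,"dy":-0.105,"dz":0.03,"twist":0,"grip":0},{"dx":0.08,"dy":-0.14,"dz":0.04,"twist":0,"grip":0},{"dx":0.1,"dy":-0.175,"dz":0.05,"twist":0,"grip":0}]' 
python3 -m crank '[{"dx":0.01,"dy":-0.04,"dz":0,"twist":0,"grip":0},{"dx":0.02,"dy":-0.08,"dz":0,"twist":0,"grip":0},{"dx":0.03,"dy":-0.12,"dz":0,"twist":0,"grip":0},{"dx":0.04,"dy":-0.16,"dz":0,"twist":0,"grip":0},{"dx":0.05,"dy":-0.2,"dz":0,"twist":0,"grip":0}]' 
python3 -m crank '[{"dx":0.01,"dy":-0.04,"dz":0,"twist":0,"grip":0},{"dx":0.02,"dy":-0.08,"dz":0,"twist":0,"grip":0},{"dx":0.03,"dy":-0.12,"dz":0,"twist":0,"grip":0},{"dx":0.03,"dy":-0.16,"dz":0,"twist":0,"grip":0},{"dx":0.03,"dy":-0.2,"dz":0,"twist":0,"grip":0}]' 
python3 -m crank '[{"dx":0.02,"dy":-0.036,"dz":0,"twist":0,"grip":0},{"dx":0.04,"dy":-0.07,"dz":0,"twist":0,"grip":0},{"dx":0.06,"dy":-0.1,"dz":0,"twist":0,"grip":0},{"dx":0.08,"dy":-0.13,"dz":0,"twist":0,"grip":0},{"dx":0.1,"dy":-0.16,"dz":0,"twist":0,"grip":0}]' 
python3 w.py w1
```

```text
t: 0.57
eef_pos: [0.2629, 0.5034, 0.3019]
ee_rot: [3.141, 0.0, -0.154]
force: [1.5, 0.2, -0.2]
width: 0.0601
gripper_force: 0.0
t: 0.98
eef_pos: [0.3626, 0.3282, 0.3518]
ee_rot: [-3.141, 0.0, -0.155]
force: [0.4, 0.4, 0.1]
width: 0.0438
gripper_force: 0.0
t: 1.4
eef_pos: [0.412, 0.1281, 0.3514]
ee_rot: [-3.141, -0.0, -0.155]
force: [0.9, 0.2, -0.2]
width: 0.0432
gripper_force: 0.0
t: 1.82
eef_pos: [0.4419, -0.0718, 0.3511]
ee_rot: [-3.142, 0.0, -0.156]
force: [1.2, -0.9, -0.4]
width: 0.0432
gripper_force: 0.0
t: 2.23
eef_pos: [0.5427, -0.2318, 0.3509]
ee_rot: [-3.141, 0.0, -0.156]
force: [1.1, 1.8, -0.4]
width: 0.0439
gripper_force: 0.0
2.2333 [ 0.5427 -0.2318  0.3509] [-3.1414  0.0003 -0.1561] [-0.0728  0.1607  0.0779 -0.0002 -1.4883  1.4875]
```

```bash
python3 -m crank '[{"dx":0.036,"dy":-0.016,"dz":0,"twist":0,"grip":0},{"dx":0.072,"dy":-0.032,"dz":0,"twist":0,"grip":0},{"dx":0.108,"dy":-0.048,"dz":0,"twist":0,"grip":0},{"dx":0.144,"dy":-0.064,"dz":0,"twist":0,"grip":0},{"dx":0.18,"dy":-0.08,"dz":0,"twist":0,"grip":0}]' 
python3 -m crank '[{"dx":0.036,"dy":-0.016,"dz":0,"twist":0,"grip":0},{"dx":0.072,"dy":-0.032,"dz":0,"twist":0,"grip":0},{"dx":0.108,"dy":-0.048,"dz":0,"twist":0,"grip":0},{"dx":0.144,"dy":-0.064,"dz":0,"twist":0,"grip":0},{"dx":0.18,"dy":-0.08,"dz":0,"twist":0,"grip":0}]' 
python3 -m crank '[{"dx":0,"dy":0,"dz":0,"twist":0,"grip":0},{"dx":0,"dy":0,"dz":0,"twist":0,"grip":0},{"dx":0,"dy":0,"dz":0,"twist":0,"grip":0},{"dx":0,"dy":0,"dz":0,"twist":0,"grip":0},{"dx":0,"dy":0,"dz":0,"twist":0,"grip":0}]'
```

```text
t: 2.7
eef_pos: [0.7236, -0.3106, 0.3508]
ee_rot: [-3.141, 0.0, -0.156]
force: [1.3, -0.9, 1.3]
width: 0.0434
gripper_force: 0.0
t: 3.12
eef_pos: [0.8571, -0.3714, 0.3135]
ee_rot: [3.134, 0.003, -0.156]
force: [1.0, 1.8, -9.0]
width: 0.0438
gripper_force: 0.0
t: 3.53
eef_pos: [0.86, -0.3715, 0.3364]
ee_rot: [3.131, -0.033, -0.155]
force: [0.9, -0.1, 0.8]
width: 0.0435
gripper_force: 0.0
```

```bash
python3 -m crank '[{"dx":0.036,"dy":-0.016,"dz":0,"twist":0,"grip":0},{"dx":0.072,"dy":-0.032,"dz":0,"twist":0,"grip":0},{"dx":0.108,"dy":-0.048,"dz":0,"twist":0,"grip":0},{"dx":0.144,"dy":-0.064,"dz":0,"twist":0,"grip":0},{"dx":0.18,"dy":-0.08,"dz":0,"twist":0,"grip":0}]' 
python3 -m crank '[{"dx":0,"dy":0,"dz":0,"twist":0,"grip":0},{"dx":0,"dy":0,"dz":0,"twist":0,"grip":0},{"dx":0,"dy":0,"dz":0,"twist":0,"grip":0},{"dx":0,"dy":0,"dz":0,"twist":0,"grip":0},{"dx":0,"dy":0,"dz":0,"twist":0,"grip":0}]'
python3 -c "
from h import *
print(arm.get_state()['q'])"
```

```text
t: 3.95
eef_pos: [0.9, -0.3906, 0.2829]
ee_rot: [3.117, -0.066, -0.155]
force: [-0.5, 0.1, -0.5]
width: 0.0439
gripper_force: 0.0
t: 4.37
eef_pos: [0.8995, -0.3906, 0.2847]
ee_rot: [3.117, -0.067, -0.155]
force: [0.4, -0.2, 0.5]
width: 0.0436
gripper_force: 0.0
[-0.2038  0.9536  1.2514  0.0221 -1.8006  1.6248]
```

```bash
python3 -m crank '[{"dx":-0.036,"dy":0.016,"dz":0,"twist":0,"grip":0},{"dx":-0.072,"dy":0.032,"dz":0,"twist":0,"grip":0},{"dx":-0.072,"dy":0.032,"dz":0,"twist":0,"grip":0},{"dx":-0.072,"dy":0.032,"dz":0,"twist":0,"grip":0},{"dx":-0.072,"dy":0.032,"dz":0,"twist":0,"grip":0}]' 
python3 -c "
from h import *
print(arm.get_state()['q'])"
```

```text
t: 4.78
eef_pos: [0.8257, -0.3579, 0.2861]
ee_rot: [3.117, -0.066, -0.154]
force: [0.8, -0.8, 1.0]
width: 0.0438
gripper_force: 0.0
[-0.1838  0.6998  0.7539  0.0229 -1.5578  1.5999]
```

```bash
python3 -m crank '[{"dx":0.036,"dy":-0.016,"dz":0.01,"twist":-5,"grip":0},{"dx":0.3,"dy":-0.13,"dz":0.1,"twist":-10,"grip":0},{"dx":0.6,"dy":-0.26,"dz":0.2,"twist":-16,"grip":0},{"dx":0.9,"dy":-0.40,"dz":0.2,"twist":-16,"grip":0},{"dx":0.9,"dy":-0.40,"dz":0.2,"twist":-16,"grip":0}]' 
python3 -c "
from h import *
print(arm.get_state()['q'])"
python3 -m crank '[{"dx":0.9,"dy":-0.40,"dz":0.2,"twist":0,"grip":0},{"dx":0.9,"dy":-0.40,"dz":0.2,"twist":0,"grip":0},{"dx":0.9,"dy":-0.40,"dz":0.2,"twist":0,"grip":0},{"dx":0.9,"dy":-0.40,"dz":0.2,"twist":0,"grip":0},{"dx":0.9,"dy":-0.40,"dz":0.2,"twist":0,"grip":0}]' 
python3 -c "
from h import *
print(arm.get_state()['q'])"
```

```text
t: 5.2
eef_pos: [0.9138, -0.397, 0.2764]
ee_rot: [3.113, -0.096, -0.434]
force: [0.2, 0.4, 0.2]
width: 0.0439
gripper_force: 0.0
[-0.1954  0.9688  1.2501  0.0517 -1.7649  1.3432]
t: 5.62
eef_pos: [0.9452, -0.4149, 0.2464]
ee_rot: [3.111, -0.146, -0.431]
force: [-0.1, -0.3, 0.3]
width: 0.0438
gripper_force: 0.0
[-0.2021  1.006   1.2516  0.0632 -1.6809  1.3504]
```

```bash
for i in 1 ; do python3 -m crank '[{"dx":0.9,"dy":-0.40,"dz":0.6,"twist":0,"grip":0},{"dx":0.9,"dy":-0.40,"dz":0.6,"twist":0,"grip":0},{"dx":0.9,"dy":-0.40,"dz":0.6,"twist":0,"grip":0},{"dx":0.9,"dy":-0.40,"dz":0.6,"twist":0,"grip":0},{"dx":0.9,"dy":-0.40,"dz":0.6,"twist":0,"grip":0}]' 
done; python3 -m crank '[{"dx":0.9,"dy":-0.40,"dz":0.9,"twist":0,"grip":0},{"dx":0.9,"dy":-0.40,"dz":0.9,"twist":0,"grip":0},{"dx":0.9,"dy":-0.40,"dz":0.9,"twist":0,"grip":0},{"dx":0.9,"dy":-0.40,"dz":0.9,"twist":0,"grip":0},{"dx":0.9,"dy":-0.40,"dz":0.9,"twist":0,"grip":0}]'
```

```text
t: 6.03
eef_pos: [0.9507, -0.4202, 0.2722]
ee_rot: [3.107, -0.19, -0.43]
force: [0.0, -0.3, 0.3]
width: 0.0438
gripper_force: 0.0
t: 6.45
eef_pos: [0.9428, -0.4192, 0.3226]
ee_rot: [3.103, -0.231, -0.429]
force: [0.2, 0.3, 0.3]
width: 0.0439
gripper_force: 0.0
```

```bash
python3 -m crank '[{"dx":0.9,"dy":-0.30,"dz":0.2,"twist":0,"grip":0},{"dx":0.9,"dy":-0.30,"dz":0.2,"twist":0,"grip":0},{"dx":0.9,"dy":-0.30,"dz":0.2,"twist":0,"grip":0},{"dx":0.9,"dy":-0.30,"dz":0.2,"twist":0,"grip":0},{"dx":0.9,"dy":-0.30,"dz":0.2,"twist":0,"grip":0}]'
python3 -m crank '[{"dx":0.9,"dy":-0.30,"dz":0.2,"twist":0,"grip":0},{"dx":0.9,"dy":-0.30,"dz":0.2,"twist":0,"grip":0},{"dx":0.9,"dy":-0.30,"dz":0.2,"twist":0,"grip":0},{"dx":0.9,"dy":-0.30,"dz":0.2,"twist":0,"grip":0},{"dx":0.9,"dy":-0.30,"dz":0.2,"twist":0,"grip":0}]'
python3 -m crank '[{"dx":0.9,"dy":-0.30,"dz":0.5,"twist":0,"grip":0},{"dx":0.9,"dy":-0.30,"dz":0.5,"twist":0,"grip":0},{"dx":0.9,"dy":-0.30,"dz":0.5,"twist":0,"grip":0},{"dx":0.9,"dy":-0.30,"dz":0.5,"twist":0,"grip":0},{"dx":0.9,"dy":-0.30,"dz":0.5,"twist":0,"grip":0}]'
```

```text
t: 6.87
eef_pos: [0.9852, -0.4213, 0.2798]
ee_rot: [3.1, -0.27, -0.427]
force: [1.4, -0.3, -0.1]
width: 0.044
gripper_force: 0.0
t: 7.28
eef_pos: [1.0209, -0.4239, 0.2484]
ee_rot: [3.097, -0.313, -0.425]
force: [-0.0, -0.5, 0.1]
width: 0.0439
gripper_force: 0.0
t: 7.7
eef_pos: [1.0348, -0.4203, 0.2689]
ee_rot: [3.094, -0.359, -0.423]
force: [1.2, 0.5, -0.2]
width: 0.0442
gripper_force: 0.0
```

```bash
python3 -m crank '[{"dx":0.9,"dy":-0.30,"dz":0.3,"twist":-7,"grip":0},{"dx":0.9,"dy":-0.30,"dz":0.3,"twist":-14,"grip":0},{"dx":0.9,"dy":-0.30,"dz":0.3,"twist":-18,"grip":0},{"dx":0.9,"dy":-0.30,"dz":0.3,"twist":-18,"grip":0},{"dx":0.9,"dy":-0.30,"dz":0.3,"twist":-18,"grip":0}]'
python3 -m crank '[{"dx":0.9,"dy":-0.30,"dz":0.3,"twist":0,"grip":0},{"dx":0.9,"dy":-0.30,"dz":0.3,"twist":0,"grip":0},{"dx":0.9,"dy":-0.30,"dz":0.3,"twist":0,"grip":0},{"dx":0.9,"dy":-0.30,"dz":0.3,"twist":0,"grip":0},{"dx":0.9,"dy":-0.30,"dz":0.3,"twist":0,"grip":0}]'
```

```text
t: 8.12
eef_pos: [1.0494, -0.4232, 0.2506]
ee_rot: [3.105, -0.4, -0.732]
force: [-0.6, -0.7, -0.6]
width: 0.0442
gripper_force: 0.0
t: 8.53
eef_pos: [1.0711, -0.4322, 0.2427]
ee_rot: [3.118, -0.444, -0.734]
force: [0.4, 0.2, -0.5]
width: 0.0437
gripper_force: 0.0
```

```bash
for k in 1; do python3 -m crank '[{"dx":0.9,"dy":-0.30,"dz":0.3,"twist":0,"grip":0},{"dx":0.9,"dy":-0.30,"dz":0.3,"twist":0,"grip":0},{"dx":0.9,"dy":-0.30,"dz":0.3,"twist":0,"grip":0},{"dx":0.9,"dy":-0.30,"dz":0.3,"twist":0,"grip":0},{"dx":0.9,"dy":-0.30,"dz":0.3,"twist":0,"grip":0}]'; done
python3 -m crank '[{"dx":0.9,"dy":-0.30,"dz":0.4,"twist":4,"grip":0},{"dx":0.9,"dy":-0.30,"dz":0.4,"twist":4,"grip":0},{"dx":0.9,"dy":-0.30,"dz":0.4,"twist":4,"grip":0},{"dx":0.9,"dy":-0.30,"dz":0.4,"twist":4,"grip":0},{"dx":0.9,"dy":-0.30,"dz":0.4,"twist":4,"grip":0}]'
python3 -m crank '[{"dx":0.9,"dy":-0.30,"dz":0.4,"twist":7,"grip":0},{"dx":0.9,"dy":-0.30,"dz":0.4,"twist":10,"grip":0},{"dx":0.9,"dy":-0.30,"dz":0.4,"twist":10,"grip":0},{"dx":0.9,"dy":-0.30,"dz":0.4,"twist":10,"grip":0},{"dx":0.9,"dy":-0.30,"dz":0.4,"twist":10,"grip":0}]'
python3 -m crank '[{"dx":0.9,"dy":-0.30,"dz":0.4,"twist":0,"grip":0},{"dx":0.9,"dy":-0.30,"dz":0.4,"twist":0,"grip":0},{"dx":0.9,"dy":-0.30,"dz":0.4,"twist":0,"grip":0},{"dx":0.9,"dy":-0.30,"dz":0.4,"twist":0,"grip":0},{"dx":0.9,"dy":-0.30,"dz":0.4,"twist":0,"grip":0}]'; python3 -c "
from h import *
print(arm.get_state()['q'])"
```

```text
t: 8.95
eef_pos: [1.0922, -0.4385, 0.2363]
ee_rot: [3.13, -0.486, -0.733]
force: [0.3, -0.4, 1.1]
width: 0.0438
gripper_force: 0.0
t: 9.37
eef_pos: [1.1104, -0.4422, 0.2496]
ee_rot: [3.14, -0.529, -0.664]
force: [-0.4, -0.3, -0.0]
width: 0.044
gripper_force: 0.0
t: 9.78
eef_pos: [1.1311, -0.4416, 0.2618]
ee_rot: [3.141, -0.573, -0.49]
force: [0.4, 0.1, -0.5]
width: 0.044
gripper_force: 0.0
t: 10.2
eef_pos: [1.1471, -0.4406, 0.2725]
ee_rot: [3.141, -0.616, -0.488]
force: [0.4, 0.5, -0.1]
width: 0.0441
gripper_force: 0.0
[-0.1494  1.0788  1.2505  0.2108 -1.1622  1.206 ]
```

```bash
python3 -m crank '[{"dx":-0.041,"dy":0.005,"dz":0,"twist":6,"grip":0},{"dx":-0.082,"dy":0.01,"dz":0,"twist":12,"grip":0},{"dx":-0.123,"dy":0.015,"dz":0,"twist":18,"grip":0},{"dx":-0.164,"dy":0.02,"dz":0,"twist":20,"grip":0},{"dx":-0.205,"dy":0.025,"dz":0,"twist":20,"grip":0}]'
python3 -m crank '[{"dx":-0.04,"dy":0.008,"dz":0,"twist":0,"grip":0},{"dx":-0.08,"dy":0.016,"dz":0,"twist":0,"grip":0},{"dx":-0.12,"dy":0.024,"dz":0,"twist":0,"grip":0},{"dx":-0.16,"dy":0.032,"dz":0,"twist":0,"grip":0},{"dx":-0.2,"dy":0.04,"dz":0,"twist":0,"grip":0}]'
python3 -m crank '[{"dx":-0.04,"dy":0.008,"dz":0,"twist":0,"grip":0},{"dx":-0.08,"dy":0.016,"dz":0,"twist":0,"grip":0},{"dx":-0.12,"dy":0.024,"dz":-0.01,"twist":0,"grip":0},{"dx":-0.16,"dy":0.032,"dz":-0.03,"twist":0,"grip":0},{"dx":-0.2,"dy":0.04,"dz":-0.06,"twist":0,"grip":0}]'
python3 w.py w2; python3 -c "
import cv2
cv2.imwrite('pics/w2b.png',cv2.resize(cv2.imread('pics/w2.png'),(800,600),interpolation=cv2.INTER_CUBIC))"
```

```text
t: 10.62
eef_pos: [0.9737, -0.4232, 0.2748]
ee_rot: [3.141, -0.619, -0.137]
force: [2.3, -1.3, 1.5]
width: 0.0444
gripper_force: 0.0
t: 11.03
eef_pos: [0.7744, -0.3801, 0.2737]
ee_rot: [-3.142, -0.617, -0.139]
force: [0.7, -1.1, 0.8]
width: 0.0438
gripper_force: 0.0
t: 11.45
eef_pos: [0.5857, -0.3425, 0.2232]
ee_rot: [3.14, -0.621, -0.138]
force: [0.2, -0.9, -1.7]
width: 0.0437
gripper_force: 0.0
11.45 [ 0.5857 -0.3425  0.2232] [ 3.1402 -0.6214 -0.1381] [-0.3087  0.0614 -0.4153 -0.2091 -0.4885  1.8951]
```

View pics/w2b.png

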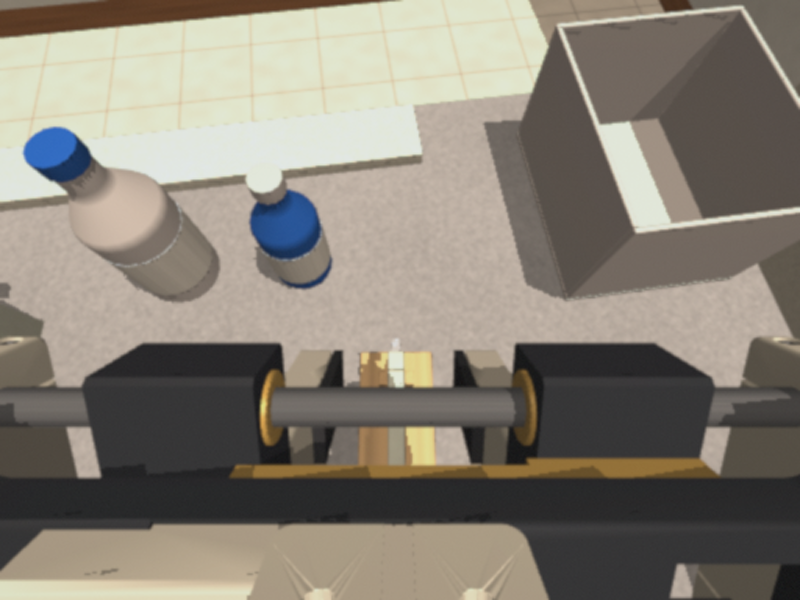

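The wrist view shows the bracket's arm end at (397,355), almost centred between the fingers, whose inner faces are at 343 and 455. It lies parallel to the tool.

Run:
```python
from h import *
a=np.load('pics/w2.npy');s=dict(eef_pos=a[:3],ee_rot=a[3:])
q=[.6142,-.3455,.006,-.143]
for yaw in(-.143,-.11):
  q[3]=yaw
  print((proj("wrist",body(q,[[0,0,.1],[-.02,0,.1],[-.06,0,.1]]),s)+.5)*1.5625)
R=Rn.from_euler('xyz',a[3:]).as_matrix()
g=body([.6142,-.3455,.008,-.14],[-.085,0,.09])[0]
print("tcp goal",g+.019*R[:,2],"delta",g+.019*R[:,2]-a[:3],R)
# ray of pixel (397,354) at z=.107
for uv in((397,354),(397,385)):
  c=C['wrist'];T=T_of('wrist',s);d=T[:3,:3]@[(uv[0]/1.5625-.5-c['cx'])/c['fx'],(uv[1]/1.5625-.5-c['cy'])/c['fy'],1]
  print(T[:3,3]+d*(.107-T[2,3])/d[2])
```

```text
[[396.7006 351.8769]
 [396.5472 378.7655]
 [396.2187 436.3604]]
[[396.7006 351.8769]
 [397.4574 378.7544]
 [399.0783 436.3236]]
tcp goal [ 0.541  -0.3352  0.0826] delta [-0.0447  0.0073 -0.1407] [[ 0.8053 -0.1385  0.5764]
 [-0.112  -0.9904 -0.0816]
 [ 0.5822  0.0012 -0.8131]]
[ 0.6123 -0.3455  0.107 ]
[ 0.5897 -0.3423  0.107 ]
```

```bash
python3 -m crank '[{"dx":-0.025,"dy":0.004,"dz":-0.015,"twist":0,"grip":0},{"dx":-0.045,"dy":0.007,"dz":-0.04,"twist":0,"grip":0},{"dx":-0.045,"dy":0.007,"dz":-0.075,"twist":0,"grip":0},{"dx":-0.045,"dy":0.007,"dz":-0.11,"twist":0,"grip":0},{"dx":-0.045,"dy":0.007,"dz":-0.139,"twist":0,"grip":0}]' 40
python3 -m crank '[{"dx":0,"dy":0,"dz":0,"twist":0,"grip":0},{"dx":0,"dy":0,"dz":0,"twist":0,"grip":-0.6},{"dx":0,"dy":0,"dz":0,"twist":0,"grip":-1},{"dx":0,"dy":0,"dz":0,"twist":0,"grip":-1},{"dx":0,"dy":0,"dz":0,"twist":0,"grip":-1}]' 40
python3 -m crank '[{"dx":0,"dy":0,"dz":0,"twist":0,"grip":-1},{"dx":0,"dy":0,"dz":0,"twist":0,"grip":-1},{"dx":0,"dy":0,"dz":0,"twist":0,"grip":-1},{"dx":0,"dy":0,"dz":0,"twist":0,"grip":-1},{"dx":0,"dy":0,"dz":0,"twist":0,"grip":-1}]' 40
```

```text
t: 11.92
eef_pos: [0.5417, -0.3353, 0.0807]
ee_rot: [3.141, -0.617, -0.139]
force: [0.6, -0.6, -0.5]
width: 0.0439
gripper_force: 0.0
t: 12.33
eef_pos: [0.5433, -0.336, 0.084]
ee_rot: [3.14, -0.62, -0.138]
force: [0.4, -0.5, -0.3]
width: 0.0226
gripper_force: 0.0
t: 12.75
eef_pos: [0.5428, -0.3359, 0.0831]
ee_rot: [3.141, -0.619, -0.138]
force: [-4.0, 2.2, 7.4]
width: 0.0116
gripper_force: 40.0
```

```bash
python3 -m crank '[{"dx":0,"dy":0,"dz":0.015,"twist":0,"grip":-1},{"dx":0,"dy":0,"dz":0.04,"twist":0,"grip":-1},{"dx":0,"dy":0,"dz":0.075,"twist":0,"grip":-1},{"dx":0,"dy":0.01,"dz":0.11,"twist":0,"grip":-1},{"dx":-0.01,"dy":0.03,"dz":0.14,"twist":0,"grip":-1}]' 40
python3 -m crank '[{"dx":-0.01,"dy":0.035,"dz":0,"twist":0,"grip":-1},{"dx":-0.02,"dy":0.075,"dz":0,"twist":0,"grip":-1},{"dx":-0.03,"dy":0.115,"dz":0,"twist":0,"grip":-1},{"dx":-0.03,"dy":0.155,"dz":0,"twist":1,"grip":-1},{"dx":-0.03,"dy":0.195,"dz":0,"twist":2.4,"grip":-1}]' 40
python3 -m crank '[{"dx":0,"dy":0.04,"dz":0,"twist":0,"grip":-1},{"dx":0,"dy":0.08,"dz":-0.005,"twist":0,"grip":-1},{"dx":0,"dy":0.12,"dz":-0.02,"twist":0,"grip":-1},{"dx":0,"dy":0.15,"dz":-0.05,"twist":0,"grip":-1},{"dx":0,"dy":0.155,"dz":-0.075,"twist":0,"grip":-1}]' 40
python3 -m crank '[{"dx":0,"dy":0,"dz":0,"twist":0,"grip":-1},{"dx":0,"dy":0,"dz":0,"twist":0,"grip":-1},{"dx":0,"dy":0,"dz":0,"twist":0,"grip":-1},{"dx":0,"dy":0,"dz":0,"twist":0,"grip":-1},{"dx":0,"dy":0,"dz":0,"twist":0,"grip":-1}]' 40
python3 w.py w3; python3 -c "
import cv2
cv2.imwrite('pics/w3b.png',cv2.resize(cv2.imread('pics/w3.png'),(800,600),interpolation=cv2.INTER_CUBIC))
from station import arm
for n in('scene','top'): cv2.imwrite(f'pics/{n}1.png',arm.grab_frame(n)[:,:,::-1])"
```

```text
t: 13.17
eef_pos: [0.5333, -0.3069, 0.2238]
ee_rot: [3.14, -0.617, -0.14]
force: [0.8, 0.3, -0.5]
width: 0.0112
gripper_force: 40.0
t: 13.58
eef_pos: [0.5027, -0.1485, 0.2212]
ee_rot: [-3.141, -0.617, -0.099]
force: [2.1, -1.0, -1.5]
width: 0.0111
gripper_force: 40.0
t: 14.0
eef_pos: [0.527, -0.0091, 0.2166]
ee_rot: [-3.131, -0.568, -0.095]
force: [0.0, -0.2, -1.1]
width: 0.0115
gripper_force: 40.0
t: 14.42
eef_pos: [0.5264, -0.0129, 0.2158]
ee_rot: [-3.132, -0.566, -0.099]
force: [0.4, 0.7, -1.7]
width: 0.0115
gripper_force: 40.0
14.4167 [ 0.5264 -0.0129  0.2158] [-3.1323 -0.5664 -0.0989] [ 0.4728 -0.248  -1.0164  0.7731 -0.4164  0.3463]
```

View pics/w3b.png

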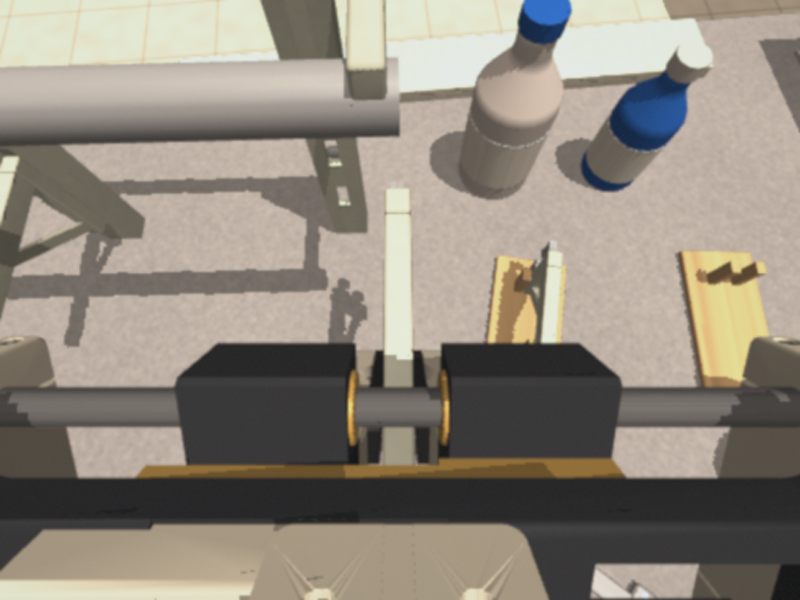

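The wrist view shows the bracket, with its rear end at (398,190), and the bare upright at (335,180). The pose ran into the inner reach limit, so lean was lost (0.617 to 0.566). I'll recover the lean at the outer limit, then come back without going so close in.

```bash
python3 -m crank '[{"dx":0.01,"dy":-0.04,"dz":0,"twist":0,"grip":-1},{"dx":0.02,"dy":-0.08,"dz":0.01,"twist":0,"grip":-1},{"dx":0.03,"dy":-0.115,"dz":0.03,"twist":0,"grip":-1},{"dx":0.04,"dy":-0.15,"dz":0.05,"twist":0,"grip":-1},{"dx":0.05,"dy":-0.18,"dz":0.075,"twist":0,"grip":-1}]'
python3 -m crank '[{"dx":0.03,"dy":-0.015,"dz":0.02,"twist":0,"grip":-1},{"dx":0.065,"dy":-0.03,"dz":0.03,"twist":0,"grip":-1},{"dx":0.105,"dy":-0.04,"dz":0.03,"twist":0,"grip":-1},{"dx":0.145,"dy":-0.05,"dz":0.03,"twist":0,"grip":-1},{"dx":0.185,"dy":-0.06,"dz":0.03,"twist":0,"grip":-1}]'
python3 -m crank '[{"dx":0.04,"dy":-0.01,"dz":0,"twist":0,"grip":-1},{"dx":0.08,"dy":-0.02,"dz":0,"twist":0,"grip":-1},{"dx":0.12,"dy":-0.03,"dz":0,"twist":0,"grip":-1},{"dx":0.16,"dy":-0.04,"dz":0,"twist":0,"grip":-1},{"dx":0.2,"dy":-0.05,"dz":0,"twist":0,"grip":-1}]'
python3 -m crank '[{"dx":0.04,"dy":-0.01,"dz":0,"twist":0,"grip":-1},{"dx":0.08,"dy":-0.02,"dz":0,"twist":0,"grip":-1},{"dx":0.9,"dy":-0.25,"dz":0.2,"twist":0,"grip":-1},{"dx":0.9,"dy":-0.25,"dz":0.2,"twist":0,"grip":-1},{"dx":0.9,"dy":-0.25,"dz":0.2,"twist":0,"grip":-1}]'
```

```text
t: 14.98
eef_pos: [0.5694, -0.1732, 0.2752]
ee_rot: [-3.132, -0.564, -0.097]
force: [0.4, -1.3, -1.7]
width: 0.0111
gripper_force: 40.0
t: 15.4
eef_pos: [0.757, -0.2341, 0.306]
ee_rot: [-3.133, -0.566, -0.1]
force: [0.4, -0.1, -1.0]
width: 0.0112
gripper_force: 40.0
t: 15.82
eef_pos: [0.957, -0.2836, 0.3049]
ee_rot: [-3.133, -0.564, -0.099]
force: [1.4, -0.4, -0.6]
width: 0.0114
gripper_force: 40.0
t: 16.23
eef_pos: [1.1231, -0.3271, 0.325]
ee_rot: [-3.136, -0.572, -0.099]
force: [2.2, -0.6, -0.2]
width: 0.0112
gripper_force: 40.0
```

```bash
python3 -m crank '[{"dx":0.9,"dy":-0.25,"dz":0.2,"twist":0,"grip":-1},{"dx":0.9,"dy":-0.25,"dz":0.2,"twist":0,"grip":-1},{"dx":0.9,"dy":-0.25,"dz":0.2,"twist":0,"grip":-1},{"dx":0.9,"dy":-0.25,"dz":0.2,"twist":0,"grip":-1},{"dx":0.9,"dy":-0.25,"dz":0.2,"twist":0,"grip":-1}]'
python3 -m crank '[{"dx":-0.04,"dy":0.01,"dz":0,"twist":0,"grip":-1},{"dx":-0.08,"dy":0.02,"dz":0,"twist":0,"grip":-1},{"dx":-0.12,"dy":0.03,"dz":0,"twist":0,"grip":-1},{"dx":-0.16,"dy":0.04,"dz":0,"twist":0,"grip":-1},{"dx":-0.2,"dy":0.05,"dz":0,"twist":0,"grip":-1}]'
python3 -m crank '[{"dx":-0.04,"dy":0.01,"dz":0,"twist":0,"grip":-1},{"dx":-0.08,"dy":0.02,"dz":0,"twist":0,"grip":-1},{"dx":-0.12,"dy":0.03,"dz":0,"twist":0,"grip":-1},{"dx":-0.16,"dy":0.04,"dz":0,"twist":0,"grip":-1},{"dx":-0.2,"dy":0.05,"dz":0,"twist":0,"grip":-1}]'
```

```text
t: 16.65
eef_pos: [1.1624, -0.3268, 0.3026]
ee_rot: [3.134, -0.618, -0.098]
force: [0.6, 1.0, -1.8]
width: 0.0113
gripper_force: 40.0
t: 17.07
eef_pos: [0.9966, -0.2854, 0.3043]
ee_rot: [3.134, -0.62, -0.098]
force: [1.4, 0.6, 0.1]
width: 0.0113
gripper_force: 40.0
t: 17.48
eef_pos: [0.7967, -0.2353, 0.3046]
ee_rot: [3.135, -0.621, -0.098]
force: [0.5, -0.1, -0.6]
width: 0.0113
gripper_force: 40.0
```

Run:
```python
import cv2,numpy as np
a=cv2.imread('pics/w3.png')[30:155,190:265];b=cv2.imread('pics/top0.png')[100:160,235:285]
A=cv2.resize(a,(360,600),interpolation=cv2.INTER_CUBIC);B=cv2.resize(b,(400,480),interpolation=cv2.INTER_CUBIC)
o=np.zeros((600,760,3),np.uint8);o[:,:360]=A;o[:480,360:]=B
o=np.clip(o.astype(float)*1.5,0,255).astype(np.uint8)
cv2.imwrite('pics/c3.png',o)
```

```text
(no output)
```

View pics/c3.png

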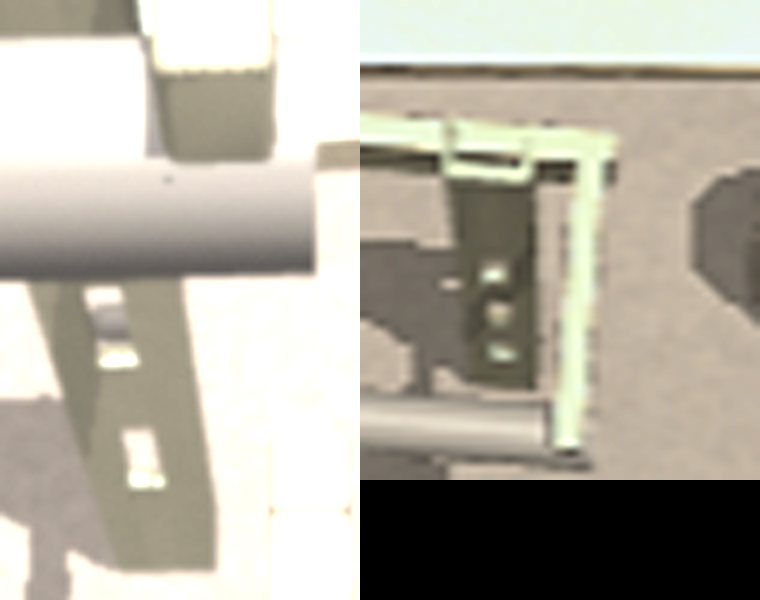

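The crop shows the middle slot's bottom edge at (118,369). The lower slot's top edge is at (137,430), its bottom edge at (149,490), and the face's foot at (164,571). The top view has the slot centres at (493,272), (500,314) and (501,351).

Run:
```python
from h import *
a=np.load('pics/w3.npy');st=dict(eef_pos=a[:3],ee_rot=a[3:])
w=lambda u,v:np.array([190+u/4.8-.4,30+v/4.8-.4]); t=lambda u,v:np.array([235+(u-360)/8-.44,100+v/8-.44]); s=lambda u,v:np.array([275+u/4-.38,125+v/4-.38])
# coordinates relative to seat (z=0)
W=[("wrist",[0,0,0],w(119,369)),("wrist",[0,0,-.03],w(137,430)),("wrist",[0,0,-.06],w(149,490)),("wrist",[-.0825,-.05,.170],w(315,215))]
T=[("top",[0,0,.075],t(494,272)),("top",[0,0,.015],t(500,314)),("top",[0,0,-.045],t(502,352)),("top",[-.095,-.05,.1825],t(550,424))]
S=[("scene",[-.095,-.05,.17],s(38,238)),("scene",[-.095,.29,.17],s(325,58))]
L=[("top",[-.095,.29,.17],np.array([238/1.5625,229/1.5625]))]
for nm,o in (("W",W[:3]),("W+T",W+T),("all",W+T+S+L),("T+S",T+S+L)):
    q,r=fit(o,[.7,.03,.12,-.098] ,st); print(nm,q);print(r.round(1).tolist())
    print(" foot", (proj("wrist",body(q,[0,0,-q[2]]),st)[0]+.4-[190,30])*4.8, (proj("top",body(q,[0,0,-q[2]]))[0]+.44-[235,100])*8+[360,0])
```

```text
W [ 0.6976  0.0214  0.1186 -0.098 ]
[[0.2, -0.2], [-0.3, 0.6], [0.1, -0.3]]
 foot [170.7145 576.9587] [507.6544 393.2235]
W+T [ 0.711   0.0241  0.0861 -0.0444]
[[1.2, 6.0], [0.4, 5.2], [0.5, 3.1], [-1.6, -7.1], [0.0, -0.3], [-0.3, -0.7], [-0.2, -0.9], [5.9, -0.4]]
 foot [160.6354 543.0141] [502.6176 367.3966]
all [ 0.6993  0.0218  0.1141 -0.0846]
[[0.3, 0.8], [-0.2, 1.4], [0.1, 0.3], [-2.1, -24.3], [0.4, 0.5], [0.1, 0.2], [0.2, -0.0], [5.4, 1.5], [-2.0, 3.5], [-4.4, 3.8], [5.9, -1.1]]
 foot [169.1098 572.7499] [506.7919 390.0168]
T+S [ 0.6982  0.03    0.1244 -0.0963]
[[-2.0, -0.1], [-2.2, -0.3], [-2.0, -0.5], [2.5, 1.1], [-0.2, -0.6], [-1.8, 0.5], [2.2, -2.7]]
 foot [145.74   577.6153] [490.6094 391.9553]
```

Run:
```python
from h import *
a=np.load('pics/w3.npy');st=dict(eef_pos=a[:3],ee_rot=a[3:])
def bp(n,u,v,z):
  c=C[n];T=T_of(n,st);d=T[:3,:3]@[(u-c['cx'])/c['fx'],(v-c['cy'])/c['fy'],1];return T[:3,3]+d*(z-T[2,3])/d[2]
import cv2
# rail edges by gradient in each column
im=cv2.cvtColor(cv2.imread('pics/w3.png'),cv2.COLOR_BGR2GRAY).astype(float)
def line(n,im,cols,r0,r1,z,sgn):
  P=[]
  for u in cols:
    g=np.diff(cv2.GaussianBlur(im,(5,5),1)[r0(u):r1(u),u])*sgn; k=np.argmax(g);P.append(bp(n,u,r0(u)+k+.5,z))
  P=np.array(P);k=np.polyfit(P[:,1],P[:,0],1);res=P[:,0]-np.polyval(k,P[:,1]);ok=abs(res)<.003
  k=np.polyfit(P[ok,1],P[ok,0],1);return k,-np.arctan(k[0]),ok.sum()
print(line('wrist',im,range(35,200,5),lambda u:80,lambda u:100,.29,1))
im2=cv2.cvtColor(cv2.imread('pics/top0.png'),cv2.COLOR_BGR2GRAY).astype(float)
yr=lambda u:int(147+(u-154)*7/109)
for s_ in(1,-1):
  print(line('top',im2,[u for u in range(160,258,3) if not 178<u<192],lambda u:yr(u)-9,lambda u:yr(u)+1,.3,s_),line('top',im2,[u for u in range(160,258,3) if not 178<u<192],lambda u:yr(u)+1,lambda u:yr(u)+11,.29,s_))
```

```text
(array([0.0722, 0.5843]), np.float64(-0.07208324381779936), np.int64(33))
(array([0.0663, 0.6081]), np.float64(-0.06621082020801822), np.int64(20)) (array([0.053 , 0.5751]), np.float64(-0.0529379025497208), np.int64(15))
(array([0.0606, 0.6167]), np.float64(-0.06054886112445174), np.int64(10)) (array([0.0668, 0.5967]), np.float64(-0.06668256060725221), np.int64(29))
```

```bash
python3 -m crank '[{"dx":-0.04,"dy":0.005,"dz":0,"twist":1.7,"grip":-1},{"dx":-0.08,"dy":0.01,"dz":0,"twist":1.7,"grip":-1},{"dx":-0.12,"dy":0.02,"dz":0,"twist":1.7,"grip":-1},{"dx":-0.16,"dy":0.03,"dz":0,"twist":1.7,"grip":-1},{"dx":-0.2,"dy":0.035,"dz":-0.01,"twist":1.7,"grip":-1}]'
python3 -m crank '[{"dx":-0.025,"dy":0,"dz":-0.025,"twist":0,"grip":-1},{"dx":-0.037,"dy":0.01,"dz":-0.06,"twist":0,"grip":-1},{"dx":-0.037,"dy":0.035,"dz":-0.085,"twist":0,"grip":-1},{"dx":-0.037,"dy":0.07,"dz":-0.1,"twist":0,"grip":-1},{"dx":-0.037,"dy":0.11,"dz":-0.1,"twist":0,"grip":-1}]'
python3 -m crank '[{"dx":0,"dy":0.04,"dz":-0.01,"twist":0,"grip":-1},{"dx":0,"dy":0.07,"dz":-0.03,"twist":0,"grip":-1},{"dx":0.005,"dy":0.1,"dz":-0.05,"twist":0,"grip":-1},{"dx":0.01,"dy":0.117,"dz":-0.055,"twist":0,"grip":-1},{"dx":0.01,"dy":0.117,"dz":-0.055,"twist":0,"grip":-1}]'
python3 w.py w4
python3 - <<'E'
import cv2,numpy as np
from h import *
cv2.imwrite('pics/scene2.png',arm.grab_frame('scene')[:,:,::-1]);cv2.imwrite('pics/top2.png',arm.grab_frame('top')[:,:,::-1])
a=cv2.imread('pics/w4.png')[0:150,160:360];b=cv2.imread('pics/scene2.png')[165:265,260:360]
o=np.zeros((600,800,3),np.uint8);o[:375,:500]=cv2.resize(a,(500,375),interpolation=cv2.INTER_CUBIC);o[:300,500:]=cv2.resize(b,(300,300),interpolation=cv2.INTER_CUBIC)
cv2.imwrite('pics/c4.png',o)
s=np.load('pics/w4.npy');st=dict(eef_pos=s[:3],ee_rot=s[3:])
g=[*(s[:3]),-.068]
print("rear top pred",(proj("wrist",body(g,[[.0713,.0004,.0249],[.0713,.0064,.0249],[.0713,-.0056,.0249]]),st)+.5-[160,0])*2.5)
seat=[.698,.022,.122,-.068]
print("slots pred",(proj("wrist",body(seat,[[0,0,0],[0,0,.03],[0,0,-.06],[0,0,-.03],[0,0,.06]]),st)+.5-[160,0])*2.5)
E
```

```text
t: 17.9
eef_pos: [0.5981, -0.2004, 0.296]
ee_rot: [3.134, -0.624, -0.068]
force: [0.7, -0.0, -1.0]
width: 0.0109
gripper_force: 40.0
t: 18.32
eef_pos: [0.5641, -0.1386, 0.2041]
ee_rot: [3.129, -0.622, -0.07]
force: [2.4, -1.7, 0.6]
width: 0.0114
gripper_force: 40.0
t: 18.73
eef_pos: [0.5899, -0.0233, 0.1855]
ee_rot: [3.141, -0.567, -0.067]
force: [0.3, 0.3, -1.1]
width: 0.0116
gripper_force: 40.0
18.7333 [ 0.5899 -0.0233  0.1855] [ 3.1406 -0.5672 -0.0672] [ 0.2345 -0.0812 -1.0129  1.0532 -0.1859  0.2683]
rear top pred [[235.5133 293.8078]
 [214.342  293.791 ]
 [256.6834 293.8247]]
slots pred [[112.5324 344.6233]
 [ 98.7532 305.0747]
 [133.2158 403.988 ]
 [123.8121 376.9978]
 [ 81.5401 255.6701]]
```

View pics/c4.png

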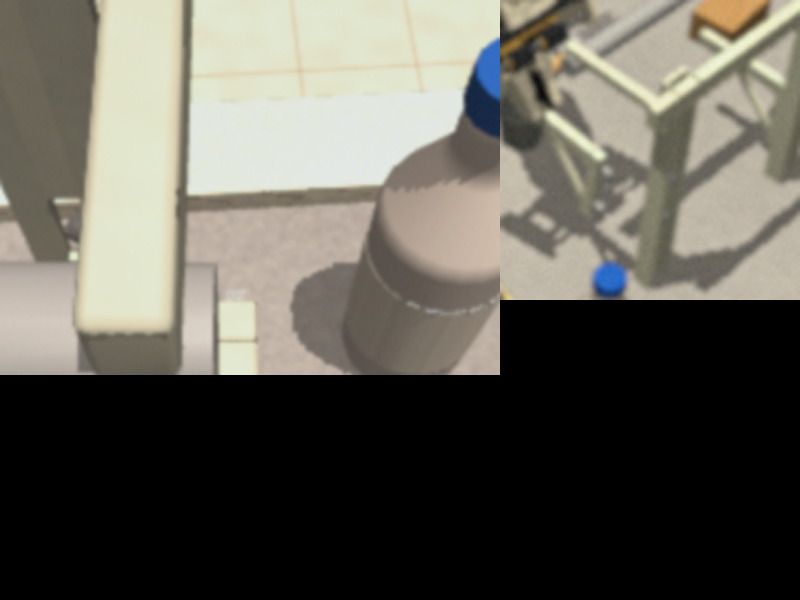

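The view shows the bracket's rear end to the right of the upright at (238,300), and q5 is close to its 0 limit. I'll fit the kinematics to check which leans are feasible at the seat.

```bash
cat > kin.py <<'E'
from h import *
D=[([1.616,.359,.012,0,-1.224,-.288],[.1622,.6547,.2003],[3.14,0,-.2429]),([-.0728,.1607,.0779,-.0002,-1.4883,1.4875],[.5427,-.2318,.3509],[-3.1414,0,-.1561]),
([-.2038,.9536,1.2514,.0221,-1.8006,1.6248],[.8995,-.3906,.2847],[3.117,-.067,-.155]),([-.1838,.6998,.7539,.0229,-1.5578,1.5999],[.8257,-.3579,.2861],[3.117,-.066,-.154]),
([-.2021,1.006,1.2516,.0632,-1.6809,1.3504],[.9452,-.4149,.2464],[3.111,-.146,-.431]),([-.1494,1.0788,1.2505,.2108,-1.1622,1.206],[1.1471,-.4406,.2725],[3.141,-.616,-.488]),
([-.3087,.0614,-.4153,-.2091,-.4885,1.8951],[.5857,-.3425,.2232],[3.1402,-.6214,-.1381]),([.4728,-.248,-1.0164,.7731,-.4164,.3463],[.5264,-.0129,.2158],[-3.1323,-.5664,-.0989]),
([.2345,-.0812,-1.0129,1.0532,-.1859,.2683],[.5899,-.0233,.1855],[3.1406,-.5672,-.0672])]
E_=lambda a,t:Rn.from_euler(a,t)
def fk(q,p,s4):
    R=E_('z',q[0]+p[7]);x=np.array([0,0,p[0]])+R.apply([p[1],p[2],0]);R=R*E_('y',q[1]);x=x+R.apply([0,0,p[3]])
    R=R*E_('y',-q[2]);x=x+R.apply([p[5],p[8],p[4]]);R=R*E_('x',s4*q[3])*E_('y',-q[4]);x=x+R.apply([p[6],p[9],0]);return x,R*E_('x',s4*q[5])
def cal():
    best=None
    for s4 in(1,-1):
        r=lambda p:np.concatenate([np.r_[fk(q,p,s4)[0]-x,.2*(fk(q,p,s4)[1].apply([1,0,0])-E_('xyz',e).apply([0,0,1]))] for q,x,e in D])
        o=least_squares(r,[.4,.05,0,.4,0,.4,.3,0,0,0])
        if best is None or o.cost<best[0]:best=(o.cost,o.x,s4,abs(r(o.x)).max())
    return best
c,p,s4,mx=cal()
q,x,e=D[-2];M=fk(q,p,s4)[1].inv()*E_('xyz',e)   # flange->tool
LO=np.array([-3.07,-1.43,-1.01,-3.03,-3.05,-3.03]);HI=np.array([3.07,2.12,1.25,1.67,-.02,3.03])
def ik(x,e,q0=D[-1][0]):
    Re=E_('xyz',e)
    def r(q):
        y,R=fk(q,p,s4);return np.r_[(y-x)*5,((R*M).inv()*Re).as_rotvec()]
    return min((least_squares(r,np.clip(g,LO+1e-3,HI-1e-3),bounds=(LO,HI)) for g in (q0,[.2,-.2,-.6,.5,-.5,.8],[0,0,-.5,-.4,-.6,1.5],[.2,.2,-.5,1.2,-.3,0])),key=lambda o:o.cost)
E
python3 - <<'E'
from kin import *
print(c,p,s4,mx)
for q,x,e in D: print((fk(q,p,s4)[1]*M*E_('xyz',e).inv()).as_rotvec().round(3),end=' ')
print()
for lean in(.53,.567,.6,.62):
  for X in((.627,.027,.138),(.627,.027,.118),(.605,.028,.138),(.605,-.06,.138)):
    o=ik(X,[3.1406,-lean,-.068]);print(lean,X,round(o.cost,6),o.x)
E
```

```text
3.2317102339628485e-07 [ 0.1999 -0.0002  0.0666  0.6013 -0.0005  0.4638  0.4039  0.     -0.0664
 -0.192 ] -1 0.0004790822095092906
[ 0.001 -0.     0.   ] [-0.  0. -0.] [-0.  0.  0.] [-0. -0. -0.] [ 0.     0.    -0.001] [0. 0. 0.] [-0.  0. -0.] [-0. -0. -0.] [ 0. -0. -0.] 
0.53 (0.627, 0.027, 0.138) 4.8e-05 [ 0.0528  0.0588 -1.0008  1.67   -0.0631 -0.2043]
0.53 (0.627, 0.027, 0.118) 0.000787 [ 0.0559  0.0914 -0.9972  1.67   -0.0674 -0.2088]
0.53 (0.605, 0.028, 0.138) 0.000399 [ 0.2446  0.0294 -1.01    1.2578 -0.1584  0.0407]
0.53 (0.605, -0.06, 0.138) 0.000204 [ 0.0628  0.0275 -1.01    1.1753 -0.0653  0.2821]
0.567 (0.627, 0.027, 0.138) 0.000982 [ 0.0603  0.0557 -1.0013  1.67   -0.0742 -0.2108]
0.567 (0.627, 0.027, 0.118) 0.002753 [ 0.0635  0.0884 -0.9978  1.67   -0.0787 -0.2158]
0.567 (0.605, 0.028, 0.138) 0.001992 [ 0.2399  0.0276 -1.01    1.2733 -0.1582  0.0297]
0.567 (0.605, -0.06, 0.138) 0.001481 [ 0.0591  0.0242 -1.01    1.1634 -0.0549  0.2978]
0.6 (0.627, 0.027, 0.138) 0.002817 [ 0.0675  0.0531 -1.0019  1.67   -0.0848 -0.2173]
0.6 (0.627, 0.027, 0.118) 0.005507 [ 0.0708  0.0858 -0.9984  1.67   -0.0895 -0.2227]
0.6 (0.605, 0.028, 0.138) 0.004436 [ 0.2356  0.0261 -1.01    1.289  -0.1585  0.0181]
0.6 (0.605, -0.06, 0.138) 0.003593 [ 0.0565  0.0212 -1.01    1.1468 -0.0443  0.3173]
0.62 (0.627, 0.027, 0.138) 0.004388 [ 0.072   0.0515 -1.0022  1.67   -0.0915 -0.2215]
0.62 (0.627, 0.027, 0.118) 0.007633 [ 0.0756  0.0843 -0.9987  1.67   -0.0964 -0.2273]
0.62 (0.605, 0.028, 0.138) 0.006385 [ 0.2328  0.0254 -1.01    1.2996 -0.159   0.01  ]
0.62 (0.605, -0.06, 0.138) 0.00531 [ 0.0554  0.0192 -1.01    1.1331 -0.037   0.3326]
```

Run:
```python
from kin import *
rng=np.random.default_rng(0)
def gik(X,R,n=40):
    sols=[]
    def r(q):
        y,Q=fk(q,p,s4);return np.r_[(y-X)*5,((Q*M).inv()*R).as_rotvec()]
    for _ in range(n):
        g=rng.uniform(LO*.9,HI*.9);g[0]=rng.uniform(-1,1);g[1]=rng.uniform(-.5,.8);g[2]=rng.uniform(-1,.6)
        g=np.clip(g,LO+1e-3,HI-1e-3)
        o=least_squares(r,g,bounds=(LO,HI),max_nfev=60)
        if o.cost<1e-8 and not any(np.abs(o.x-b).max()<.02 for b in sols):sols.append(o.x)
    return sols
for lean in(.53,.62,.72):
  for half in(0,1):
    R=E_('xyz',[3.1406,-lean,-.068])*E_('z',np.pi*half)
    # grasp point at bracket: TCP such that grip fixed
    for hx,hz in((0,0),(0,.019),(-.022,.019)):
      g=body([.698,.022,.122,-.068],[-.085+hx,0,.012+hz])[0]; X=g+.019*R.apply([0,0,1])
      print(lean,half,hx,hz,[list(s.round(2)) for s in gik(X,R)])
```

```text
0.53 0 0 0 []
0.53 0 0 0.019 []
0.53 0 -0.022 0.019 []
0.53 1 0 0 []
0.53 1 0 0.019 []
0.53 1 -0.022 0.019 []
0.62 0 0 0 []
0.62 0 0 0.019 []
0.62 0 -0.022 0.019 []
0.62 1 0 0 []
0.62 1 0 0.019 []
0.62 1 -0.022 0.019 []
0.72 0 0 0 []
0.72 0 0 0.019 []
0.72 0 -0.022 0.019 []
0.72 1 0 0 []
0.72 1 0 0.019 []
0.72 1 -0.022 0.019 []
```

```bash
cat > g.py <<'E'
from kin import *
LO=np.array([-3.07,-1.43,-1.018,-3.03,-3.05,-3.03]);HI=np.array([3.07,2.12,1.25,1.67,-.001,3.03])
rng=np.random.default_rng(0)
def gik(X,R,n=16):
    best=None
    def r(q):
        y,Q=fk(q,p,s4);return np.r_[(y-X)*5,((Q*M).inv()*R).as_rotvec()]
    for _ in range(n):
        g=np.array([rng.uniform(-.6,.8),rng.uniform(-.4,.5),rng.uniform(-1,.2),rng.uniform(-3,1.6),rng.uniform(-2.5,-.05),rng.uniform(-3,3)])
        o=least_squares(r,g,bounds=(LO,HI))
        if best is None or o.cost<best.cost:best=o
        if best.cost<1e-9:break
    return best
E
timeout 500 python3 - <<'E'
from g import *
for half in(0,1):
  for lean in(.35,.42,.48,.53,.6,.7,.8):
    R=E_('xyz',[3.1406,-lean,-.068])*E_('z',np.pi*half)
    for hx,hz in((0,0),(-.022,.019)):
      g=body([.698,.022,.122,-.068],[-.085+hx,0,.012+hz])[0]; X=g+.019*R.apply([0,0,1])
      b=gik(X,R);print(half,lean,hx,'%.1e'%b.cost,b.x.round(2),flush=True)
E
```

```text
0 0.35 0 9.8e-27 [ 0.45  0.15 -0.71  0.41 -0.44  0.71]
0 0.35 -0.022 1.3e-25 [ 0.48  0.09 -0.72  0.39 -0.5   0.71]
0 0.42 0 4.4e-21 [ 0.41  0.12 -0.85  0.71 -0.29  0.44]
0 0.42 -0.022 1.2e-28 [ 0.46  0.06 -0.85  0.62 -0.36  0.49]
0 0.48 0 2.8e-21 [ 0.13  0.09 -1.    1.49 -0.09 -0.09]
0 0.48 -0.022 1.8e-24 [ 0.34  0.03 -0.98  1.03 -0.22  0.19]
0 0.53 0 8.3e-04 [ 0.06  0.09 -1.    1.67 -0.07 -0.21]
0 0.53 -0.022 4.5e-04 [ 0.24  0.02 -1.02  1.27 -0.16  0.03]
0 0.6 0 5.5e-03 [ 0.07  0.08 -1.    1.67 -0.09 -0.22]
0 0.6 -0.022 4.4e-03 [ 0.23  0.02 -1.02  1.32 -0.15 -0.  ]
0 0.7 0 7.7e-03 [-0.26  0.1  -0.77 -2.98 -0.01 -1.59]
0 0.7 -0.022 8.9e-03 [-0.26  0.03 -0.82 -3.03 -0.   -1.53]
0 0.8 0 3.4e-03 [-0.18  0.1  -0.64 -2.31 -0.04 -2.33]
0 0.8 -0.022 5.6e-03 [-0.18  0.03 -0.68 -2.36 -0.01 -2.28]
1 0.35 0 1.6e-30 [ 0.45  0.15 -0.71  0.41 -0.44 -2.43]
1 0.35 -0.022 1.6e-30 [ 0.48  0.09 -0.72  0.39 -0.5  -2.43]
1 0.42 0 1.1e-24 [ 0.41  0.12 -0.85  0.71 -0.29 -2.7 ]
1 0.42 -0.022 2.2e-31 [ 0.46  0.06 -0.85  0.62 -0.36 -2.65]
1 0.48 0 8.9e-07 [ 0.11  0.09 -1.    1.52 -0.08  3.03]
1 0.48 -0.022 4.0e-21 [ 0.34  0.03 -0.98  1.03 -0.22 -2.96]
1 0.53 0 8.2e-04 [ 0.06  0.09 -1.    1.67 -0.07  2.93]
1 0.53 -0.022 6.8e-04 [ 0.28  0.02 -1.    1.16 -0.17 -3.03]
1 0.6 0 5.5e-03 [ 0.07  0.08 -1.    1.67 -0.09  2.92]
1 0.6 -0.022 5.1e-03 [ 0.19  0.03 -1.02  1.45 -0.15  3.03]
1 0.7 0 7.6e-03 [-0.26  0.1  -0.77 -2.98 -0.01  1.55]
1 0.7 -0.022 8.9e-03 [-0.26  0.03 -0.82 -3.03 -0.    1.61]
1 0.8 0 3.4e-03 [-0.18  0.1  -0.64 -2.31 -0.04  0.81]
1 0.8 -0.022 5.6e-03 [-0.18  0.03 -0.68 -2.36 -0.01  0.87]
```

```bash
python3 -m crank '[{"dx":0,"dy":-0.035,"dz":0.005,"twist":0,"grip":-1},{"dx":-0.01,"dy":-0.075,"dz":0.01,"twist":-1,"grip":-1},{"dx":-0.02,"dy":-0.115,"dz":0.015,"twist":-2,"grip":-1},{"dx":-0.03,"dy":-0.155,"dz":0.015,"twist":-3,"grip":-1},{"dx":-0.043,"dy":-0.193,"dz":0.015,"twist":-4.1,"grip":-1}]'
python3 -m crank '[{"dx":0,"dy":-0.04,"dz":0,"twist":0,"grip":-1},{"dx":0,"dy":-0.08,"dz":0,"twist":0,"grip":-1},{"dx":0,"dy":-0.11,"dz":0,"twist":0,"grip":-1},{"dx":0,"dy":-0.12,"dz":0,"twist":0,"grip":-1},{"dx":0,"dy":-0.12,"dz":0,"twist":0,"grip":-1}]'
```

```text
t: 19.3
eef_pos: [0.546, -0.2138, 0.1981]
ee_rot: [3.14, -0.564, -0.142]
force: [0.7, -2.0, -1.1]
width: 0.0108
gripper_force: 40.0
t: 19.72
eef_pos: [0.5473, -0.3375, 0.1984]
ee_rot: [3.137, -0.564, -0.144]
force: [1.2, -1.1, -0.8]
width: 0.0114
gripper_force: 40.0
```

```bash
python3 -m crank '[{"dx":-0.0005,"dy":0.001,"dz":-0.03,"twist":0.3,"grip":-1},{"dx":-0.0005,"dy":0.001,"dz":-0.065,"twist":0.3,"grip":-1},{"dx":-0.0005,"dy":0.001,"dz":-0.09,"twist":0.3,"grip":-1},{"dx":-0.0005,"dy":0.001,"dz":-0.102,"twist":0.3,"grip":-1},{"dx":-0.0005,"dy":0.001,"dz":-0.109,"twist":0.3,"grip":-1}]'
python3 -m crank '[{"dx":0,"dy":0,"dz":-0.001,"twist":0,"grip":-1},{"dx":0,"dy":0,"dz":-0.002,"twist":0,"grip":-1},{"dx":0,"dy":0,"dz":-0.002,"twist":0,"grip":-1},{"dx":0,"dy":0,"dz":-0.002,"twist":0,"grip":-1},{"dx":0,"dy":0,"dz":-0.002,"twist":0,"grip":-1}]'
```

```text
t: 20.13
eef_pos: [0.5495, -0.3344, 0.0912]
ee_rot: [3.134, -0.57, -0.135]
force: [-8.0, 3.4, 32.7]
width: 0.0114
gripper_force: 40.6
t: 20.55
eef_pos: [0.5508, -0.3343, 0.0912]
ee_rot: [3.133, -0.572, -0.134]
force: [5.4, -0.3, 6.9]
width: 0.0111
gripper_force: 40.1
```

Run:
```python
import cv2,numpy as np
from station import arm
a=arm.grab_frame('scene')[:,:,::-1][230:330,150:260];b=arm.grab_frame('wrist')[:,:,::-1][150:310,180:330]
o=np.hstack([cv2.resize(a,(495,450),interpolation=cv2.INTER_CUBIC),cv2.resize(b,(300,320),interpolation=cv2.INTER_CUBIC)[:320].repeat(1,0) if 0 else cv2.copyMakeBorder(cv2.resize(b,(300,320)),0,130,0,0,cv2.BORDER_CONSTANT)])
cv2.imwrite('pics/c5.png',o)
```

```text
(no output)
```

View pics/c5.png

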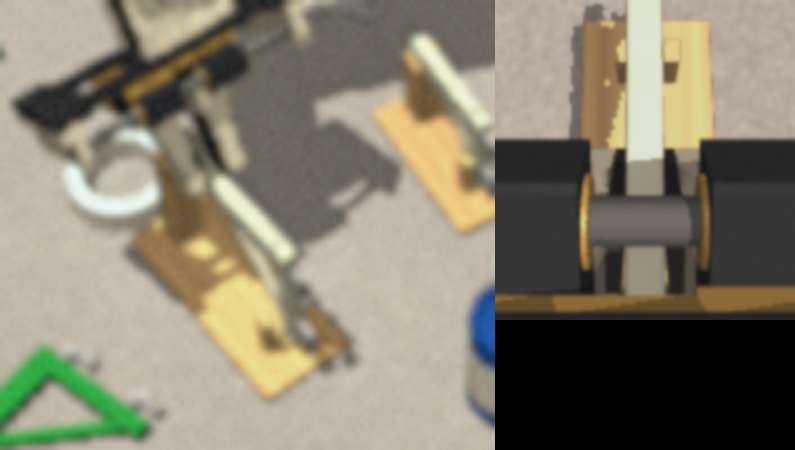

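The crop shows the spine between the two cheeks at (630,70) and (670,70), and the arm over the post. I'll open slightly so that it settles.

```bash
python3 -m crank '[{"dx":0,"dy":0,"dz":0.002,"twist":0,"grip":-0.6},{"dx":0,"dy":0,"dz":0.002,"twist":0,"grip":-0.5},{"dx":0,"dy":0,"dz":0.002,"twist":0,"grip":-0.4},{"dx":0,"dy":0,"dz":0.002,"twist":0,"grip":-0.4},{"dx":0,"dy":0,"dz":0.002,"twist":0,"grip":-0.4}]' 10
python3 - <<'E'
import cv2,numpy as np
from h import *
s=arm.get_state();w=arm.grab_frame('wrist')[:,:,::-1];sc=arm.grab_frame('scene')[:,:,::-1];np.save('pics/w6.npy',np.r_[s['eef_pos'],s['ee_rot']])
cv2.imwrite('pics/w6.png',w);cv2.imwrite('pics/scene6.png',sc)
o=np.hstack([cv2.resize(sc[255:321,170:236],(396,396),interpolation=cv2.INTER_CUBIC),cv2.resize(w[150:282,200:310],(330,396),interpolation=cv2.INTER_CUBIC)])
cv2.imwrite('pics/c6.png',o)
q=[.6135,-.3455,.008,-.14]
print((proj('scene',body(q,[[0,0,.1],[-.135,0,.1],[0,0,.08]]))+.42-[170,255])*6)
print((proj('wrist',body(q,[[0,0,.1],[-.03,0,.1]]),s)+.4-[200,150])*3+[396,0])
E
```

```text
t: 21.07
eef_pos: [0.5455, -0.332, 0.087]
ee_rot: [3.138, -0.559, -0.136]
force: [0.3, 0.6, 0.6]
width: 0.0258
gripper_force: 0.2
[[250.8881 198.0709]
 [ 99.4606  27.8056]
 [252.753  221.3348]]
[[576.8136 -81.5191]
 [577.3058  33.8917]]
```

View pics/c6.png

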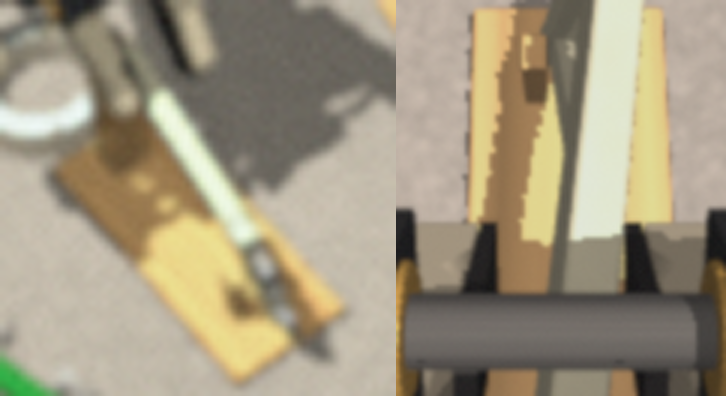

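The crop shows the bracket rolled and yawed to the right in the cheeks, so its front missed the fork. I'll pinch it gently upright, line it up with the original y and press it into the fork.

```bash
cat > strip.py <<'E'
import cv2
from h import *
s=arm.get_state();im=arm.grab_frame('wrist').astype(int)
print(s['t'],s['eef_pos'],s['ee_rot'],s['force'].round(1) if hasattr(s['force'],'round') else s['force'],s['width'])
q=[.6135,-.3455,.008,-.14]
for r in range(120,231,10):
    row=im[r];m=(row.min(1)>165)&(row[:,0]-row[:,2]<55);k=np.where(m[215:300])[0]+215
    print(r,(k.min(),k.max(),len(k)) if len(k) else None,end='; ')
print('\nexpected rear/top edges L,R',proj('wrist',body(q,[[0,.006,.1],[0,-.006,.1],[-.04,.006,.1],[-.04,-.006,.1]]),s).round(1).tolist())
E
python3 strip.py
python3 -m crank '[{"dx":0,"dy":0,"dz":0,"twist":0,"grip":-0.6},{"dx":0,"dy":0,"dz":0,"twist":0,"grip":-1},{"dx":0,"dy":0,"dz":0,"twist":0,"grip":-1},{"dx":-0.001,"dy":-0.002,"dz":0,"twist":0,"grip":-1},{"dx":-0.002,"dy":-0.004,"dz":0.0,"twist":0,"grip":-1}]' 4
python3 strip.py
```

```text
21.1667 [ 0.5456 -0.332   0.0868] [ 3.1377 -0.559  -0.1359] [-0.9 -1.2  0.5] 0.026078251652293185
120 (np.int64(270), np.int64(297), 15); 130 (np.int64(216), np.int64(284), 24); 140 (np.int64(231), np.int64(283), 25); 150 (np.int64(215), np.int64(290), 23); 160 (np.int64(266), np.int64(298), 17); 170 (np.int64(265), np.int64(280), 16); 180 (np.int64(220), np.int64(296), 23); 190 (np.int64(263), np.int64(278), 16); 200 (np.int64(216), np.int64(277), 20); 210 (np.int64(215), np.int64(293), 19); 220 (np.int64(216), np.int64(275), 22); 230 None; 
expected rear/top edges L,R [[251.6, 122.3], [268.3, 122.4], [251.3, 174.5], [269.1, 174.5]]
t: 21.63
eef_pos: [0.5438, -0.3358, 0.0867]
ee_rot: [3.138, -0.559, -0.135]
force: [0.9, -0.6, -2.8]
width: 0.0121
gripper_force: 4.0
21.6333 [ 0.5438 -0.3358  0.0867] [ 3.1379 -0.5589 -0.1355] [ 0.9 -0.6 -2.8] 0.012073635741696821
120 (np.int64(246), np.int64(261), 16); 130 (np.int64(246), np.int64(261), 16); 140 (np.int64(247), np.int64(261), 15); 150 (np.int64(247), np.int64(261), 15); 160 (np.int64(247), np.int64(262), 16); 170 (np.int64(247), np.int64(262), 16); 180 (np.int64(247), np.int64(262), 16); 190 (np.int64(247), np.int64(262), 16); 200 (np.int64(246), np.int64(262), 17); 210 (np.int64(246), np.int64(263), 18); 220 (np.int64(246), np.int64(263), 18); 230 None; 
expected rear/top edges L,R [[246.0, 120.8], [262.7, 120.8], [245.3, 172.8], [263.1, 172.8]]
```

```bash
sed -i 's/range(120,231,10)/range(100,131,2)/' strip.py; python3 strip.py
python3 -m crank '[{"dx":-0.001,"dy":0,"dz":-0.002,"twist":0,"grip":-1},{"dx":-0.001,"dy":0,"dz":-0.004,"twist":0,"grip":-1},{"dx":-0.001,"dy":0,"dz":-0.006,"twist":0,"grip":-1},{"dx":-0.001,"dy":0,"dz":-0.008,"twist":0,"grip":-1},{"dx":-0.001,"dy":0,"dz":-0.008,"twist":0,"grip":-1}]' 4
python3 strip.py
```

```text
21.6833 [ 0.5436 -0.3362  0.0867] [ 3.1378 -0.5589 -0.1356] [ 0.2 -1.  -1.1] 0.011954808025830224
100 (np.int64(248), np.int64(260), 13); 102 (np.int64(247), np.int64(262), 16); 104 (np.int64(247), np.int64(262), 16); 106 (np.int64(247), np.int64(262), 16); 108 (np.int64(248), np.int64(262), 15); 110 (np.int64(248), np.int64(262), 15); 112 (np.int64(248), np.int64(262), 15); 114 (np.int64(248), np.int64(261), 14); 116 (np.int64(248), np.int64(261), 14); 118 (np.int64(248), np.int64(262), 15); 120 (np.int64(248), np.int64(262), 15); 122 (np.int64(248), np.int64(262), 15); 124 (np.int64(247), np.int64(262), 16); 126 (np.int64(247), np.int64(262), 16); 128 (np.int64(247), np.int64(262), 16); 130 (np.int64(248), np.int64(262), 15); 
expected rear/top edges L,R [[245.5, 120.6], [262.2, 120.7], [244.8, 172.6], [262.5, 172.7]]
t: 22.15
eef_pos: [0.5431, -0.3362, 0.079]
ee_rot: [3.137, -0.56, -0.136]
force: [0.9, 0.5, 1.3]
width: 0.0122
gripper_force: 4.0
22.15 [ 0.5431 -0.3362  0.079 ] [ 3.1374 -0.5599 -0.1358] [0.9 0.5 1.3] 0.012224058846619335
100 (np.int64(247), np.int64(262), 16); 102 (np.int64(247), np.int64(262), 16); 104 (np.int64(247), np.int64(262), 16); 106 (np.int64(247), np.int64(262), 16); 108 (np.int64(248), np.int64(262), 15); 110 None; 112 (np.int64(247), np.int64(262), 16); 114 (np.int64(247), np.int64(262), 16); 116 (np.int64(247), np.int64(262), 16); 118 (np.int64(247), np.int64(262), 16); 120 (np.int64(247), np.int64(262), 16); 122 (np.int64(247), np.int64(262), 16); 124 (np.int64(247), np.int64(262), 16); 126 (np.int64(247), np.int64(262), 16); 128 (np.int64(247), np.int64(262), 16); 130 (np.int64(247), np.int64(262), 16); 
expected rear/top edges L,R [[245.1, 113.8], [262.4, 113.9], [244.3, 167.5], [262.8, 167.5]]
```

```bash
python3 -m crank '[{"dx":0,"dy":0,"dz":0,"twist":0,"grip":-0.8},{"dx":0,"dy":0,"dz":0,"twist":0,"grip":-0.7},{"dx":0,"dy":0,"dz":0,"twist":0,"grip":-0.6},{"dx":0,"dy":0,"dz":0,"twist":0,"grip":-0.5},{"dx":0,"dy":0,"dz":0,"twist":0,"grip":-0.4}]' 10
python3 strip.py; sed -i 's/range(100,131,2)/range(108,231,15)/' strip.py; python3 strip.py
```

```text
t: 22.62
eef_pos: [0.5428, -0.336, 0.0788]
ee_rot: [3.138, -0.559, -0.136]
force: [-0.6, 0.6, 0.7]
width: 0.0234
gripper_force: 0.0
22.6167 [ 0.5428 -0.336   0.0788] [ 3.1377 -0.5591 -0.1358] [-0.6  0.6  0.7] 0.02344472692573978
100 (np.int64(247), np.int64(261), 15); 102 (np.int64(247), np.int64(261), 15); 104 (np.int64(247), np.int64(261), 15); 106 (np.int64(247), np.int64(261), 15); 108 (np.int64(247), np.int64(261), 15); 110 None; 112 (np.int64(247), np.int64(261), 15); 114 (np.int64(247), np.int64(262), 16); 116 (np.int64(237), np.int64(262), 18); 118 (np.int64(231), np.int64(262), 19); 120 (np.int64(246), np.int64(262), 17); 122 (np.int64(246), np.int64(262), 17); 124 (np.int64(246), np.int64(262), 17); 126 (np.int64(246), np.int64(262), 17); 128 (np.int64(247), np.int64(262), 16); 130 (np.int64(247), np.int64(262), 16); 
expected rear/top edges L,R [[245.2, 113.2], [262.6, 113.3], [244.5, 166.8], [263.0, 166.9]]
22.6667 [ 0.5428 -0.336   0.0789] [ 3.1377 -0.5592 -0.1358] [ 0.5  0.9 -0.1] 0.024831954493267673
108 (np.int64(247), np.int64(261), 15); 123 (np.int64(246), np.int64(262), 17); 138 (np.int64(215), np.int64(262), 17); 153 (np.int64(247), np.int64(262), 16); 168 (np.int64(247), np.int64(262), 16); 183 (np.int64(246), np.int64(262), 17); 198 (np.int64(246), np.int64(263), 18); 213 (np.int64(215), np.int64(263), 19); 228 (np.int64(246), np.int64(263), 16); 
expected rear/top edges L,R [[245.2, 113.3], [262.6, 113.4], [244.5, 166.9], [263.0, 167.0]]
```

```bash
python3 -m crank '[{"dx":0,"dy":0,"dz":0,"twist":0,"grip":0},{"dx":0,"dy":0,"dz":0.005,"twist":0,"grip":0},{"dx":0,"dy":0,"dz":0.03,"twist":0,"grip":0},{"dx":-0.01,"dy":0.01,"dz":0.065,"twist":0,"grip":0},{"dx":-0.03,"dy":0.02,"dz":0.1,"twist":0,"grip":0}]' 40
python3 -m crank '[{"dx":-0.04,"dy":0.01,"dz":0,"twist":0,"grip":0},{"dx":-0.08,"dy":0.02,"dz":0,"twist":0,"grip":0},{"dx":-0.5,"dy":0.12,"dz":0,"twist":0,"grip":0},{"dx":-0.5,"dy":0.12,"dz":0,"twist":0,"grip":0},{"dx":-0.5,"dy":0.12,"dz":0,"twist":0,"grip":0}]'
python3 - <<'E'
from h import *
import cv2
print(arm.get_state()['q'])
a=cv2.imread('pics/scene0.png').astype(int);b=arm.grab_frame('scene')[:,:,::-1].astype(int)
cv2.imwrite('pics/scene7.png',b)
d=np.abs(a-b).max(2)[255:321,170:236];print((d>60).sum());ys,xs=np.where(d>60);print(list(zip(xs,ys))[:40])
E
```

```text
t: 23.13
eef_pos: [0.5132, -0.3164, 0.1793]
ee_rot: [3.137, -0.557, -0.136]
force: [1.0, 0.3, 1.6]
width: 0.0436
gripper_force: 0.0
t: 23.55
eef_pos: [0.3093, -0.2664, 0.1788]
ee_rot: [3.137, -0.559, -0.135]
force: [-1.2, -0.4, 0.7]
width: 0.0436
gripper_force: 0.0
[-0.3507 -0.391  -0.8372 -0.1995 -0.584   1.9213]
49
[(np.int64(16), np.int64(8)), (np.int64(42), np.int64(33)), (np.int64(43), np.int64(33)), (np.int64(41), np.int64(34)), (np.int64(42), np.int64(34)), (np.int64(43), np.int64(34)), (np.int64(44), np.int64(34)), (np.int64(41), np.int64(35)), (np.int64(42), np.int64(35)), (np.int64(43), np.int64(35)), (np.int64(44), np.int64(35)), (np.int64(42), np.int64(36)), (np.int64(43), np.int64(36)), (np.int64(40), np.int64(40)), (np.int64(46), np.int64(40)), (np.int64(40), np.int64(41)), (np.int64(41), np.int64(41)), (np.int64(46), np.int64(41)), (np.int64(47), np.int64(41)), (np.int64(40), np.int64(42)), (np.int64(41), np.int64(42)), (np.int64(40), np.int64(43)), (np.int64(41), np.int64(43)), (np.int64(55), np.int64(50)), (np.int64(47), np.int64(51)), (np.int64(47), np.int64(52)), (np.int64(48), np.int64(52)), (np.int64(50), np.int64(52)), (np.int64(47), np.int64(53)), (np.int64(50), np.int64(53)), (np.int64(48), np.int64(54)), (np.int64(49), np.int64(54)), (np.int64(50), np.int64(54)), (np.int64(47), np.int64(55)), (np.int64(48), np.int64(55)), (np.int64(49), np.int64(55)), (np.int64(50), np.int64(55)), (np.int64(56), np.int64(55)), (np.int64(48), np.int64(56)), (np.int64(49), np.int64(56))][ WARN:0@0.538] global loadsave.cpp:1063 imwrite_ Unsupported depth image for selected encoder is fallbacked to CV_8U.
```

```bash
python3 -m crank '[{"dx":0.038,"dy":0.024,"dz":0.01,"twist":0,"grip":0},{"dx":0.076,"dy":0.048,"dz":0.02,"twist":0,"grip":0},{"dx":0.11,"dy":0.072,"dz":0.03,"twist":0,"grip":0},{"dx":0.145,"dy":0.096,"dz":0.04,"twist":1,"grip":0},{"dx":0.18,"dy":0.12,"dz":0.04,"twist":3,"grip":0}]'
python3 -m crank '[{"dx":0,"dy":0.04,"dz":0,"twist":0,"grip":0},{"dx":0,"dy":0.08,"dz":0,"twist":0,"grip":0},{"dx":0,"dy":0.12,"dz":-0.02,"twist":0,"grip":0},{"dx":0,"dy":0.16,"dz":-0.05,"twist":0,"grip":0},{"dx":0,"dy":0.16,"dz":-0.075,"twist":0,"grip":0}]'
python3 -m crank '[{"dx":0,"dy":0.1,"dz":-0.1,"twist":0,"grip":0},{"dx":0,"dy":0.1,"dz":-0.1,"twist":0,"grip":0},{"dx":0,"dy":0.1,"dz":-0.1,"twist":0,"grip":0},{"dx":0,"dy":0.1,"dz":-0.1,"twist":0,"grip":0},{"dx":0,"dy":0.1,"dz":-0.1,"twist":0,"grip":0}]'; python3 -c "
from h import *
print(arm.get_state()['q'])"
```

```text
t: 24.02
eef_pos: [0.4445, -0.1785, 0.2131]
ee_rot: [3.138, -0.563, -0.083]
force: [0.1, -1.5, 0.9]
width: 0.0436
gripper_force: 0.0
t: 24.43
eef_pos: [0.4682, -0.0477, 0.2079]
ee_rot: [-3.126, -0.518, -0.081]
force: [0.0, -0.7, -0.1]
width: 0.044
gripper_force: 0.0
t: 24.85
eef_pos: [0.4986, 0.0436, 0.1676]
ee_rot: [-3.123, -0.458, -0.081]
force: [-0.2, -0.6, -0.2]
width: 0.0435
gripper_force: 0.0
[ 0.6421 -0.1916 -1.0155  0.6621 -0.4703  0.2975]
```

```bash
timeout 400 python3 - <<'E'
from g import *
for gx in(.095,.085):
  for yaw in (-.068,):
    R=E_('xyz',[-3.123,-.458,yaw])
    for hx,hz in((0,0),(0,.02),(-.025,.02),(-.05,.03)):
      g=body([.698,.022,.122,yaw],[-gx+hx,0,.012+hz])[0]; X=g+.019*R.apply([0,0,1]);b=gik(X,R);print(gx,hx,hz,X.round(4),'%.1e'%b.cost,b.x.round(2),flush=True)
  R=E_('xyz',[-3.123,-.458,-.068])
  for y in(-.05,-.12):
      b=gik(np.array([.57,y,.17]),R);print(y,'%.1e'%b.cost,b.x.round(2))
R=E_('xyz',[-3.123,-.458,-.138]); g=body([.616,-.3457,.008,-.14],[-.095,0,.09])[0];print("stand tcp",g+.019*R.apply([0,0,1]))
E
```

```text
0.095 0 0 [0.6116 0.0282 0.117 ] 5.2e-21 [ 0.3   0.08 -0.97  1.04 -0.16  0.2 ]
0.095 0 0.02 [0.6116 0.0282 0.137 ] 6.2e-30 [ 0.4   0.06 -0.89  0.76 -0.27  0.4 ]
0.095 -0.025 0.02 [0.5867 0.0299 0.137 ] 7.4e-26 [ 0.42  0.02 -0.95  0.8  -0.27  0.35]
0.095 -0.05 0.03 [0.5617 0.0316 0.147 ] 5.8e-24 [ 0.47 -0.04 -0.96  0.74 -0.32  0.37]
-0.05 2.0e-23 [ 0.34 -0.06 -0.83  0.43 -0.4   0.8 ]
-0.12 4.1e-25 [ 0.19 -0.03 -0.74  0.23 -0.42  1.13]
0.085 0 0 [0.6216 0.0276 0.117 ] 1.2e-18 [ 0.3   0.1  -0.95  1.01 -0.17  0.23]
0.085 0 0.02 [0.6216 0.0276 0.137 ] 9.5e-23 [ 0.4   0.07 -0.87  0.74 -0.27  0.43]
0.085 -0.025 0.02 [0.5967 0.0293 0.137 ] 5.5e-22 [ 0.41  0.03 -0.92  0.78 -0.27  0.37]
0.085 -0.05 0.03 [0.5717 0.031  0.147 ] 3.8e-21 [ 0.46 -0.02 -0.94  0.73 -0.32  0.39]
-0.05 3.5e-25 [ 0.34 -0.06 -0.83  0.43 -0.4   0.8 ]
-0.12 1.6e-23 [ 0.19 -0.03 -0.74  0.23 -0.42  1.13]
stand tcp [ 0.5303 -0.3332  0.081 ]
```

```bash
python3 -m crank '[{"dx":0,"dy":-0.04,"dz":0.02,"twist":0,"grip":0},{"dx":0,"dy":-0.08,"dz":0.03,"twist":0,"grip":0},{"dx":0,"dy":-0.12,"dz":0.03,"twist":-1,"grip":0},{"dx":0.01,"dy":-0.16,"dz":0.03,"twist":-2,"grip":0},{"dx":0.02,"dy":-0.2,"dz":0.03,"twist":-3.3,"grip":0}]'
python3 -m crank '[{"dx":0.005,"dy":-0.04,"dz":0,"twist":0,"grip":0},{"dx":0.01,"dy":-0.08,"dz":0,"twist":0,"grip":0},{"dx":0.015,"dy":-0.12,"dz":0,"twist":0,"grip":0},{"dx":0.02,"dy":-0.16,"dz":0,"twist":0,"grip":0},{"dx":0.022,"dy":-0.179,"dz":0,"twist":0,"grip":0}]'
sed -i 's/range(108,231,15)/range(190,260,4)/' strip.py; python3 strip.py
```

```text
t: 25.27
eef_pos: [0.5179, -0.1593, 0.1994]
ee_rot: [-3.122, -0.461, -0.14]
force: [0.6, 0.7, 1.0]
width: 0.0435
gripper_force: 0.0
t: 25.68
eef_pos: [0.5406, -0.341, 0.1982]
ee_rot: [-3.124, -0.459, -0.141]
force: [0.4, -0.8, 0.7]
width: 0.0437
gripper_force: 0.0
25.6833 [ 0.5406 -0.341   0.1982] [-3.1238 -0.4588 -0.1414] [ 0.4 -0.8  0.7] 0.04373907069592963
190 (np.int64(215), np.int64(299), 42); 194 (np.int64(215), np.int64(297), 35); 198 (np.int64(215), np.int64(299), 42); 202 (np.int64(215), np.int64(299), 39); 206 (np.int64(215), np.int64(299), 39); 210 (np.int64(215), np.int64(294), 38); 214 (np.int64(215), np.int64(299), 31); 218 (np.int64(279), np.int64(299), 18); 222 (np.int64(279), np.int64(299), 19); 226 (np.int64(279), np.int64(288), 10); 230 (np.int64(281), np.int64(288), 8); 234 (np.int64(279), np.int64(288), 10); 238 (np.int64(278), np.int64(288), 10); 242 (np.int64(279), np.int64(288), 10); 246 (np.int64(281), np.int64(282), 2); 250 None; 254 None; 258 None; 
expected rear/top edges L,R [[245.4, 164.2], [256.3, 164.2], [244.9, 200.2], [256.1, 200.2]]
```

Run:
```python
from h import *
s=arm.get_state();im=arm.grab_frame('wrist').astype(int);np.save('pics/w8.npy',np.r_[s['eef_pos'],s['ee_rot']]);
for r in range(148,216,4): print(r,im[r,236:268].min(1).tolist())
R=Rn.from_euler('xyz',s['ee_rot']).as_matrix()
for x in(.6135,.616,.618): print(proj('wrist',body([x,-.3455,.008,-.14],[[0,0,.1],[0.006,0,.1]]),s).round(1).tolist())
```

```text
148 [164, 165, 167, 167, 166, 165, 164, 164, 164, 166, 168, 179, 197, 200, 198, 197, 186, 154, 159, 167, 167, 167, 167, 166, 165, 167, 169, 172, 171, 171, 169, 169]
152 [170, 171, 170, 168, 168, 171, 173, 165, 159, 187, 213, 217, 217, 217, 217, 217, 216, 214, 196, 161, 162, 165, 163, 165, 169, 168, 166, 165, 166, 167, 167, 168]
156 [168, 169, 172, 173, 175, 174, 172, 165, 159, 187, 213, 217, 217, 218, 218, 218, 219, 218, 201, 161, 159, 165, 168, 169, 169, 170, 171, 172, 170, 166, 165, 166]
160 [108, 107, 106, 110, 122, 144, 165, 165, 160, 185, 208, 214, 214, 214, 215, 216, 216, 214, 196, 157, 159, 167, 167, 165, 166, 169, 171, 171, 169, 169, 168, 167]
164 [103, 104, 108, 119, 133, 157, 164, 157, 148, 188, 214, 218, 218, 218, 217, 217, 216, 215, 197, 153, 155, 163, 164, 164, 166, 168, 165, 163, 164, 166, 166, 166]
168 [97, 97, 111, 139, 151, 153, 155, 146, 138, 188, 216, 220, 220, 220, 219, 220, 219, 217, 200, 150, 144, 158, 161, 160, 160, 156, 145, 140, 137, 135, 135, 135]
172 [80, 82, 83, 86, 88, 89, 90, 94, 130, 192, 217, 220, 220, 221, 221, 220, 219, 217, 200, 148, 130, 142, 146, 
[... 1012 characters left out ...]
2, 97, 136, 193, 215, 218, 219, 219, 220, 220, 220, 219, 206, 160, 145, 147, 148, 147, 147, 147, 147, 148, 146, 144, 143, 146]
204 [81, 84, 86, 87, 89, 90, 92, 98, 137, 196, 216, 218, 220, 220, 220, 221, 221, 219, 205, 160, 146, 148, 148, 147, 147, 146, 147, 148, 145, 143, 143, 145]
208 [81, 85, 86, 87, 89, 90, 96, 113, 150, 200, 218, 220, 221, 221, 221, 221, 221, 219, 205, 159, 146, 148, 148, 149, 147, 147, 148, 149, 146, 144, 144, 144]
212 [82, 84, 86, 87, 90, 103, 132, 143, 155, 199, 216, 219, 221, 222, 222, 222, 222, 221, 207, 157, 143, 141, 138, 137, 137, 137, 140, 146, 147, 144, 144, 144]
[[249.6, 164.5], [249.6, 159.2]]
[[249.3, 162.3], [249.4, 157.1]]
[[249.1, 160.6], [249.1, 155.4]]
```

```bash
python3 -m crank '[{"dx":-0.0086,"dy":0.0073,"dz":-0.02,"twist":0,"grip":0},{"dx":-0.0086,"dy":0.0073,"dz":-0.055,"twist":0,"grip":0},{"dx":-0.0086,"dy":0.0073,"dz":-0.09,"twist":0,"grip":-0.2},{"dx":-0.0086,"dy":0.0073,"dz":-0.11,"twist":0,"grip":-0.3},{"dx":-0.0086,"dy":0.0073,"dz":-0.117,"twist":0,"grip":-0.4}]' 50
python3 -m crank '[{"dx":0,"dy":0,"dz":0,"twist":0,"grip":-0.6},{"dx":0,"dy":0,"dz":0,"twist":0,"grip":-1},{"dx":0,"dy":0,"dz":0,"twist":0,"grip":-1},{"dx":0,"dy":0,"dz":0,"twist":0,"grip":-1},{"dx":0,"dy":0,"dz":0,"twist":0,"grip":-1}]' 50
python3 - <<'E'
from h import *
s=arm.get_state();im=arm.grab_frame('wrist').astype(int)
print(s['eef_pos'],s['ee_rot'])
for r in range(76,130,2): print(r,im[r,252].min(),im[r,256].min(),end=' | ')
for x in(.616,.618): print(proj('wrist',body([x,-.346,.008,-.14],[[0,0,.1],[0.0135,0,.1]]),s).round(1).tolist())
E
```

```text
t: 26.2
eef_pos: [0.529, -0.3278, 0.077]
ee_rot: [-3.121, -0.452, -0.141]
force: [-1.7, -0.2, 0.0]
width: 0.0298
gripper_force: 0.0
t: 26.62
eef_pos: [0.5322, -0.3302, 0.0827]
ee_rot: [-3.125, -0.461, -0.139]
force: [-0.3, -5.4, -1.1]
width: 0.0102
gripper_force: 49.2
[ 0.5322 -0.3302  0.0827] [-3.1246 -0.4608 -0.1388]
76 145 162 | 78 176 159 | 80 183 157 | 82 186 156 | 84 189 157 | 86 193 147 | 88 197 132 | 90 199 124 | 92 196 110 | 94 157 104 | 96 181 99 | 98 194 98 | 100 195 97 | 102 196 97 | 104 197 98 | 106 198 100 | 108 198 103 | 110 199 106 | 112 200 113 | 114 201 117 | 116 201 119 | 118 200 123 | 120 198 125 | 122 199 130 | 124 201 135 | 126 201 138 | 128 202 152 | [[260.5, 95.8], [260.6, 78.2]]
[[260.1, 93.2], [260.2, 75.6]]
```

```bash
python3 -m crank '[{"dx":0,"dy":0,"dz":0,"twist":0,"grip":-0.5},{"dx":0,"dy":-0.001,"dz":0,"twist":0,"grip":-0.5},{"dx":0,"dy":-0.003,"dz":-0.001,"twist":0,"grip":-0.5},{"dx":0,"dy":-0.003,"dz":-0.001,"twist":0,"grip":-0.5},{"dx":0,"dy":-0.003,"dz":-0.001,"twist":0,"grip":-0.5}]' 20
python3 - <<'E'
from h import *
s=arm.get_state();im=arm.grab_frame('wrist').astype(int)
print(s['eef_pos'],s['ee_rot'])
for r in (86,100,120,150,180,210): print(r,im[r,230:275].min(1).tolist())
print(proj('wrist',body([.618,-.346,.008,-.14],[[0,.006,.1],[0,-.006,.1],[-.06,.006,.1],[-.06,-.006,.1]]),s).round(1).tolist())
E
```

```text
t: 27.08
eef_pos: [0.531, -0.3322, 0.0794]
ee_rot: [-3.123, -0.457, -0.14]
force: [-0.7, 0.0, -0.4]
width: 0.022
gripper_force: 0.0
[ 0.531  -0.3322  0.0794] [-3.1225 -0.4572 -0.1401]
86 [158, 159, 159, 155, 153, 152, 151, 151, 152, 153, 154, 157, 159, 159, 156, 155, 154, 154, 156, 158, 159, 153, 145, 161, 185, 197, 201, 201, 201, 201, 201, 201, 203, 203, 203, 203, 203, 202, 197, 179, 150, 149, 153, 152, 153]
100 [155, 155, 156, 155, 154, 152, 152, 153, 155, 157, 156, 156, 154, 154, 153, 153, 153, 152, 153, 155, 159, 157, 146, 169, 196, 203, 204, 203, 203, 203, 203, 202, 203, 202, 202, 201, 201, 199, 188, 172, 160, 159, 160, 161, 160]
120 [158, 158, 157, 151, 140, 112, 98, 97, 97, 97, 98, 97, 97, 97, 97, 113, 146, 157, 156, 149, 144, 139, 160, 185, 199, 203, 203, 203, 203, 204, 203, 204, 204, 203, 204, 204, 205, 201, 184, 155, 154, 157, 154, 152, 152]
150 [82, 81, 78, 77, 75, 74, 75, 77, 77, 78, 71, 56, 48, 48, 49, 49, 49, 49, 52, 61, 94, 146, 178, 197, 201, 203, 203, 205, 206, 206, 205, 207, 207, 208, 208, 209, 207, 197, 169, 106, 61, 57, 60, 87, 125]
180 [82, 82, 79, 77, 76, 75, 77, 79, 80, 81, 83, 85, 84, 85, 86, 99, 129, 137, 135, 133, 153, 182, 204, 208, 208, 209, 209, 209, 210, 210, 211, 210, 210, 210, 209, 210, 205, 183, 144, 135, 138, 138, 138, 138, 138]
210 [77, 76, 76, 75, 76, 77, 79, 80, 82, 82, 84, 99, 128, 137, 139, 140, 139, 139, 140, 151, 180, 204, 210, 210, 211, 212, 213, 213, 214, 214, 215, 215, 216, 215, 216, 215, 203, 176, 140, 136, 138, 140, 139, 140, 139]
[[247.9, 89.1], [265.6, 89.1], [246.7, 174.9], [265.6, 175.0]]
```

```bash
python3 -m crank '[{"dx":0.001,"dy":-0.003,"dz":0.001,"twist":-0.5,"grip":-0.5},{"dx":0.001,"dy":-0.003,"dz":0.001,"twist":-0.5,"grip":-0.7},{"dx":0.001,"dy":-0.003,"dz":0.001,"twist":-0.5,"grip":-1},{"dx":0.001,"dy":-0.003,"dz":0.001,"twist":-0.5,"grip":-1},{"dx":0.001,"dy":-0.003,"dz":0.001,"twist":-0.5,"grip":-1}]' 5
cat > cols.py <<'E'
from h import *
s=arm.get_state();im=arm.grab_frame('wrist').astype(int)
print(s['t'],s['eef_pos'],s['ee_rot'],s['force'],s['width'])
for r in (86,100,120,150,180,210):
    v=im[r,235:285].min(1);k=np.where(v>(180 if r<140 else 165))[0]+235;print(r,k.min(),k.max(),end=' | ')
v=im[70:130,255:265].min(2).mean(1);print('dip row',70+12+np.argmin(v[12:45]),v[8:45:2].round().tolist())
print(proj('wrist',body([.618,-.346,.008,-.14],[[0,.006,.1],[0,-.006,.1],[-.06,.006,.1],[-.06,-.006,.1]]),s).round(1).tolist())
E
python3 cols.py
```

```text
t: 27.55
eef_pos: [0.5322, -0.3353, 0.0807]
ee_rot: [-3.123, -0.458, -0.148]
force: [1.6, -0.8, -0.8]
width: 0.0118
gripper_force: 5.0
27.55 [ 0.5322 -0.3353  0.0807] [-3.1229 -0.4577 -0.1485] [ 1.6059 -0.8275 -0.8499] 0.011836462280625244
86 249 263 | 100 249 263 | 120 249 263 | 150 248 263 | 180 247 263 | 210 247 263 | dip row 95 [191.0, 194.0, 194.0, 194.0, 195.0, 197.0, 198.0, 194.0, 154.0, 178.0, 194.0, 194.0, 196.0, 196.0, 197.0, 197.0, 198.0, 199.0, 199.0]
[[242.6, 92.5], [260.3, 92.3], [241.9, 177.9], [260.7, 177.9]]
```

```bash
python3 -m crank '[{"dx":0,"dy":0,"dz":-0.001,"twist":0,"grip":-1},{"dx":0,"dy":0,"dz":0,"twist":0,"grip":-1},{"dx":0,"dy":0,"dz":0,"twist":0,"grip":-1},{"dx":0,"dy":0,"dz":0,"twist":0,"grip":-1},{"dx":0,"dy":0,"dz":0,"twist":0,"grip":-1}]' 50
python3 cols.py
python3 -m crank '[{"dx":0,"dy":0,"dz":0.015,"twist":0,"grip":-1},{"dx":0,"dy":0,"dz":0.04,"twist":0,"grip":-1},{"dx":0,"dy":0,"dz":0.075,"twist":0,"grip":-1},{"dx":0,"dy":0.01,"dz":0.11,"twist":0,"grip":-1},{"dx":0.01,"dy":0.03,"dz":0.13,"twist":0,"grip":-1}]' 50
python3 cols.py; python3 -c "
from station import arm;import cv2
cv2.imwrite('pics/scene9.png',arm.grab_frame('scene')[:,:,::-1])"
```

```text
t: 28.02
eef_pos: [0.532, -0.3353, 0.0806]
ee_rot: [-3.123, -0.457, -0.148]
force: [-1.3, 0.5, 2.9]
width: 0.0113
gripper_force: 50.0
28.0167 [ 0.532  -0.3353  0.0806] [-3.1229 -0.4574 -0.1485] [-1.3036  0.5462  2.9347] 0.011319723383664052
86 249 263 | 100 249 263 | 120 249 263 | 150 248 263 | 180 247 263 | 210 247 263 | dip row 95 [190.0, 193.0, 193.0, 194.0, 195.0, 196.0, 197.0, 193.0, 153.0, 180.0, 193.0, 194.0, 195.0, 196.0, 196.0, 196.0, 197.0, 198.0, 199.0]
[[242.6, 92.1], [260.3, 92.0], [241.8, 177.6], [260.6, 177.5]]
t: 28.48
eef_pos: [0.5422, -0.3069, 0.2143]
ee_rot: [-3.124, -0.46, -0.15]
force: [0.4, 0.6, -0.4]
width: 0.0109
gripper_force: 50.0
28.4833 [ 0.5422 -0.3069  0.2143] [-3.1245 -0.4602 -0.15  ] [ 0.4438  0.6391 -0.4248] 0.010939057109540112
86 249 263 | 100 248 263 | 120 248 263 | 150 235 284 | 180 235 263 | 210 235 263 | dip row 96 [180.0, 199.0, 201.0, 200.0, 200.0, 201.0, 202.0, 203.0, 197.0, 160.0, 195.0, 200.0, 201.0, 202.0, 202.0, 202.0, 203.0, 204.0, 204.0]
[[274.7, 162.1], [285.1, 162.0], [275.6, 213.6], [286.4, 213.5]]
```

```bash
python3 -m crank '[{"dx":0,"dy":0.04,"dz":0,"twist":1,"grip":-1},{"dx":0.005,"dy":0.08,"dz":0,"twist":2,"grip":-1},{"dx":0.01,"dy":0.12,"dz":0,"twist":3,"grip":-1},{"dx":0.015,"dy":0.16,"dz":-0.005,"twist":4,"grip":-1},{"dx":0.015,"dy":0.2,"dz":-0.01,"twist":4.7,"grip":-1}]' 50
python3 -m crank '[{"dx":0.003,"dy":0.035,"dz":-0.01,"twist":0,"grip":-1},{"dx":0.006,"dy":0.07,"dz":-0.025,"twist":0,"grip":-1},{"dx":0.01,"dy":0.1,"dz":-0.04,"twist":0,"grip":-1},{"dx":0.013,"dy":0.125,"dz":-0.055,"twist":0,"grip":-1},{"dx":0.015,"dy":0.137,"dz":-0.065,"twist":0,"grip":-1}]' 50
python3 - <<'E'
from h import *
import cv2
s=arm.get_state();im=arm.grab_frame('wrist');cv2.imwrite('pics/w10.png',im[:,:,::-1]);sc=arm.grab_frame('scene');cv2.imwrite('pics/scene10.png',sc[:,:,::-1])
print(s['t'],s['eef_pos'],s['ee_rot'],s['q'])
E
```

```text
t: 29.0
eef_pos: [0.557, -0.1036, 0.1997]
ee_rot: [-3.123, -0.457, -0.066]
force: [1.2, -1.2, -2.4]
width: 0.0108
gripper_force: 50.0
t: 29.42
eef_pos: [0.5705, 0.0348, 0.1326]
ee_rot: [-3.123, -0.454, -0.062]
force: [0.1, -1.7, -0.9]
width: 0.0105
gripper_force: 50.0
29.4167 [0.5705 0.0348 0.1326] [-3.1233 -0.4539 -0.0622] [ 0.4307 -0.0048 -0.9825  0.8304 -0.2621  0.3096]
```

```bash
python3 -m crank '[{"dx":0.005,"dy":-0.003,"dz":0.003,"twist":-0.3,"grip":-1},{"dx":0.01,"dy":-0.0044,"dz":0.003,"twist":-0.3,"grip":-1},{"dx":0.014,"dy":-0.0044,"dz":0.003,"twist":-0.3,"grip":-1},{"dx":0.018,"dy":-0.0044,"dz":0.003,"twist":-0.3,"grip":-1},{"dx":0.018,"dy":-0.0044,"dz":0.003,"twist":-0.3,"grip":-1}]' 50
python3 cols.py
```

```text
t: 29.93
eef_pos: [0.5855, 0.0237, 0.1345]
ee_rot: [-3.128, -0.45, -0.073]
force: [-27.3, 3.3, 5.9]
width: 0.0109
gripper_force: 50.2
29.9333 [0.5855 0.0237 0.1345] [-3.128  -0.4498 -0.0727] [-27.2958   3.3288   5.8706] 0.010903612276872605Traceback (most recent call last):
  File "cols.py", line 5, in <module>
    v=im[r,235:285].min(1);k=np.where(v>(180 if r<140 else 165))[0]+235;print(r,k.min(),k.max(),end=' | ')
                                                                                ~~~~~^^
    return umr_minimum(a, axis, None, out, keepdims, initial, where)
ValueError: zero-size array to reduction operation minimum which has no identity
```

```bash
python3 -m crank '[{"dx":-0.01,"dy":0.003,"dz":0,"twist":0,"grip":-1},{"dx":-0.01,"dy":0.003,"dz":0,"twist":0,"grip":-1},{"dx":-0.01,"dy":0.003,"dz":0,"twist":0,"grip":-1},{"dx":-0.01,"dy":0.003,"dz":0,"twist":0,"grip":-1},{"dx":-0.01,"dy":0.003,"dz":0,"twist":0,"grip":-1}]' 50
python3 - <<'E'
from h import *
import cv2
s=arm.get_state();im=arm.grab_frame('wrist');cv2.imwrite('pics/w11.png',im[:,:,::-1])
print(s['t'],s['eef_pos'],s['ee_rot'],s['force'])
T=T_of('wrist',s);print('cam',T[:3,3])
g=im.astype(int).min(2)
for u in(60,120,180,255,300): print(u,g[0:230:5,u].tolist())
for r in (20,60,100,140): print(r,g[r,200:320:4].tolist())
for fx in(.698,):
  q=[fx,.022,.122,-.068]
  for y in(-.05,0,.05):
    c=np.array([-.095,y,.17]);pts=[c+.0125*np.array([np.cos(a),0,np.sin(a)]) for a in np.linspace(0,6.28,60)]
    P=proj('wrist',body(q,pts),s);print('rail',y,P[P[:,1].argmin()].round(1),P[P[:,1].argmax()].round(1))
  print('slots',proj('wrist',body(q,[[0,0,.06],[0,0,0],[0,0,-.06]]),s).round(1).tolist())
print('bracket',proj('wrist',body([*s['eef_pos'],-.068],[[.0845,-.001,.0274],[0,-.001,.0274]]),s).round(1).tolist())
E
```

```text
t: 30.4
eef_pos: [0.5808, 0.0302, 0.139]
ee_rot: [-3.123, -0.458, -0.072]
force: [-0.3, -0.2, -2.1]
width: 0.0108
gripper_force: 50.0
30.4 [0.5808 0.0302 0.139 ] [-3.1225 -0.4582 -0.0721] [-0.3406 -0.1999 -2.122 ]
cam [0.5628 0.0278 0.3346]
60 [191, 192, 191, 188, 185, 180, 176, 173, 165, 156, 150, 147, 144, 137, 130, 121, 112, 102, 87, 74, 64, 94, 94, 94, 93, 91, 88, 76, 83, 108, 107, 109, 151, 176, 124, 103, 106, 108, 163, 177, 179, 177, 173, 176, 173, 171]
120 [196, 196, 194, 190, 186, 183, 179, 173, 165, 158, 151, 148, 144, 137, 130, 122, 111, 102, 87, 74, 62, 177, 177, 177, 171, 176, 174, 173, 176, 177, 179, 180, 180, 175, 126, 107, 112, 111, 166, 177, 183, 174, 173, 176, 180, 160]
180 [198, 197, 197, 195, 190, 185, 181, 175, 168, 158, 152, 148, 143, 137, 129, 121, 111, 103, 88, 73, 63, 165, 180, 181, 184, 180, 177, 182, 180, 180, 181, 180, 176, 178, 168, 110, 109, 111, 163, 182, 177, 178, 129, 107, 51, 40]
255 [198, 206, 207, 202, 198, 192, 187, 180, 168, 158, 151, 149, 144, 137, 129, 121, 110, 102, 87, 73, 63, 139, 140, 141, 138, 138, 139, 140, 140, 138, 138, 139, 139, 140, 14
[... 376 characters left out ...]
 198, 198, 198, 199, 200, 200, 200, 201, 201, 201, 201, 201, 203]
60 [144, 144, 144, 144, 144, 143, 143, 144, 143, 143, 144, 143, 143, 143, 143, 144, 144, 145, 144, 144, 144, 143, 143, 142, 144, 144, 143, 143, 143, 144]
100 [62, 62, 61, 62, 62, 62, 63, 61, 62, 62, 62, 62, 63, 60, 63, 62, 62, 62, 61, 62, 61, 62, 62, 61, 62, 63, 63, 61, 62, 63]
140 [175, 181, 180, 171, 180, 131, 110, 110, 169, 170, 108, 84, 134, 142, 140, 140, 104, 92, 182, 173, 179, 177, 178, 174, 176, 175, 177, 179, 179, 180]
rail -0.05 [576.7 -79.2] [496.9  94.6]
rail 0 [237.  -73.7] [242.4  95.9]
rail 0.05 [-88.4 -68.4] [-3.9 97.3]
slots [[254.2, 35.0], [255.5, 88.6], [256.2, 120.7]]
bracket [[255.5, 94.9], [255.0, 219.2]]
```

```bash
cat > st.py <<'E'
from h import *
s=arm.get_state();print(s['t'],np.array(s['eef_pos']),np.array(s['ee_rot']),'F',np.array(s['force']).round(1),'M',np.array(s['moment']).round(2),'w',round(s['width'],4),'q',np.array(s['q']))
E
python3 st.py
python3 -m crank '[{"dx":0.002,"dy":0,"dz":0,"twist":0,"grip":-1},{"dx":0.004,"dy":0,"dz":0,"twist":0,"grip":-1},{"dx":0.005,"dy":0,"dz":0,"twist":0,"grip":-1},{"dx":0.006,"dy":0,"dz":0,"twist":0,"grip":-1},{"dx":0.006,"dy":0,"dz":0,"twist":0,"grip":-1}]' 50
python3 st.py
```

```text
30.45 [0.5807 0.0302 0.1389] [-3.1227 -0.458  -0.0721] F [-0.1  0.1 -1.7] M [ 0.02  1.9  -0.05] w 0.011 q [ 0.4287  0.0028 -0.9523  0.7899 -0.2791  0.346 ]
t: 30.87
eef_pos: [0.5864, 0.0303, 0.1386]
ee_rot: [-3.123, -0.458, -0.072]
force: [-0.5, 0.2, -3.0]
width: 0.0112
gripper_force: 50.0
30.8667 [0.5864 0.0303 0.1386] [-3.123  -0.4575 -0.0717] F [-0.5  0.2 -3. ] M [0.08 1.93 0.02] w 0.0112 q [ 0.4247  0.0134 -0.9409  0.7841 -0.2783  0.3557]
```

```bash
python3 -m crank '[{"dx":0.002,"dy":0,"dz":-0.001,"twist":0,"grip":-1},{"dx":0.004,"dy":0,"dz":-0.002,"twist":0,"grip":-1},{"dx":0.006,"dy":0,"dz":-0.002,"twist":0,"grip":-1},{"dx":0.008,"dy":0,"dz":-0.002,"twist":0,"grip":-1},{"dx":0.008,"dy":0,"dz":-0.002,"twist":0,"grip":-1}]' 50
python3 st.py
python3 -m crank '[{"dx":0.002,"dy":0,"dz":0,"twist":0,"grip":-1},{"dx":0.004,"dy":0,"dz":0,"twist":0,"grip":-1},{"dx":0.006,"dy":0,"dz":0,"twist":0,"grip":-1},{"dx":0.006,"dy":0,"dz":0,"twist":0,"grip":-1},{"dx":0.006,"dy":0,"dz":0,"twist":0,"grip":-1}]' 50
python3 st.py
```

```text
t: 31.28
eef_pos: [0.5947, 0.0303, 0.1367]
ee_rot: [-3.123, -0.458, -0.072]
force: [0.4, -0.0, -1.9]
width: 0.0111
gripper_force: 50.0
31.2833 [0.5947 0.0303 0.1367] [-3.1229 -0.4577 -0.0717] F [ 0.4 -0.  -1.9] M [ 0.07  1.9  -0.02] w 0.0111 q [ 0.4129  0.0299 -0.9309  0.7937 -0.2687  0.3557]
t: 31.7
eef_pos: [0.6003, 0.0303, 0.1366]
ee_rot: [-3.123, -0.458, -0.072]
force: [-0.7, -0.5, -1.9]
width: 0.0112
gripper_force: 50.0
31.7 [0.6003 0.0303 0.1366] [-3.123  -0.4575 -0.0717] F [-0.7 -0.5 -1.9] M [0.08 1.92 0.03] w 0.0112 q [ 0.4097  0.0397 -0.9192  0.7861 -0.2689  0.3663]
```

```bash
python3 -m crank '[{"dx":0.002,"dy":-0.0005,"dz":0,"twist":0,"grip":-1},{"dx":0.004,"dy":-0.001,"dz":0,"twist":0,"grip":-1},{"dx":0.006,"dy":-0.001,"dz":0,"twist":0,"grip":-1},{"dx":0.007,"dy":-0.001,"dz":0,"twist":0,"grip":-1},{"dx":0.007,"dy":-0.001,"dz":0,"twist":0,"grip":-1}]' 50
python3 st.py
python3 -m crank '[{"dx":0.002,"dy":0,"dz":0,"twist":0,"grip":-1},{"dx":0.004,"dy":-0.0003,"dz":0,"twist":0,"grip":-1},{"dx":0.006,"dy":-0.0005,"dz":0,"twist":0,"grip":-1},{"dx":0.006,"dy":-0.0005,"dz":0,"twist":0,"grip":-1},{"dx":0.006,"dy":-0.0005,"dz":0,"twist":0,"grip":-1}]' 50
python3 st.py
```

```text
t: 32.12
eef_pos: [0.6004, 0.0258, 0.1318]
ee_rot: [-3.129, -0.448, -0.071]
force: [-39.0, 5.6, 10.6]
width: 0.0108
gripper_force: 50.5
32.1167 [0.6004 0.0258 0.1318] [-3.1292 -0.4484 -0.0712] F [-39.    5.6  10.6] M [ 1.94 12.9   1.  ] w 0.0108 q [ 0.406   0.0496 -0.9138  0.7711 -0.2732  0.3836]
t: 32.53
eef_pos: [0.6008, 0.0216, 0.1281]
ee_rot: [-3.135, -0.441, -0.073]
force: [-64.9, 6.4, 19.3]
width: 0.011
gripper_force: 50.2
32.5333 [0.6008 0.0216 0.1281] [-3.1349 -0.4405 -0.0726] F [-64.9   6.4  19.3] M [ 1.89 20.41  0.6 ] w 0.011 q [ 0.4026  0.0582 -0.908   0.7583 -0.2786  0.397 ]
```

```bash
python3 -m crank '[{"dx":-0.004,"dy":0.0005,"dz":0,"twist":0,"grip":-1},{"dx":-0.008,"dy":0.001,"dz":0,"twist":0,"grip":-1},{"dx":-0.013,"dy":0.001,"dz":0,"twist":0,"grip":-1},{"dx":-0.013,"dy":0.001,"dz":0,"twist":0,"grip":-1},{"dx":-0.013,"dy":0.001,"dz":0,"twist":0,"grip":-1}]' 50
python3 st.py
python3 -m crank '[{"dx":0,"dy":0.002,"dz":0,"twist":0,"grip":-1},{"dx":0,"dy":0.004,"dz":0,"twist":0,"grip":-1},{"dx":0,"dy":0.004,"dz":0,"twist":0,"grip":-1},{"dx":0,"dy":0.004,"dz":0,"twist":0,"grip":-1},{"dx":0,"dy":0.004,"dz":0,"twist":0,"grip":-1}]' 50
python3 st.py
```

```text
t: 32.95
eef_pos: [0.6005, 0.0296, 0.1371]
ee_rot: [-3.123, -0.458, -0.072]
force: [-0.6, -2.0, -2.3]
width: 0.0111
gripper_force: 49.8
32.95 [0.6005 0.0296 0.1371] [-3.1228 -0.4583 -0.072 ] F [-0.6 -2.  -2.3] M [-0.53  2.13 -0.43] w 0.0111 q [ 0.4088  0.039  -0.9187  0.7849 -0.2691  0.3682]
t: 33.37
eef_pos: [0.6002, 0.0334, 0.1365]
ee_rot: [-3.123, -0.457, -0.072]
force: [1.4, -5.0, -3.1]
width: 0.011
gripper_force: 50.6
33.3667 [0.6002 0.0334 0.1365] [-3.1233 -0.4573 -0.0723] F [ 1.4 -5.  -3.1] M [-1.38  1.68 -1.  ] w 0.011 q [ 0.4149  0.0403 -0.9201  0.7933 -0.2706  0.3539]
```

```bash
python3 -m crank '[{"dx":0,"dy":-0.003,"dz":0,"twist":0,"grip":-1},{"dx":0,"dy":-0.0055,"dz":0,"twist":0,"grip":-1},{"dx":0,"dy":-0.0055,"dz":-0.002,"twist":0,"grip":-1},{"dx":0,"dy":-0.0055,"dz":-0.004,"twist":0,"grip":-1},{"dx":0,"dy":-0.0055,"dz":-0.006,"twist":0,"grip":-1}]' 50
python3 st.py
```

```text
t: 33.78
eef_pos: [0.6004, 0.0288, 0.1307]
ee_rot: [-3.122, -0.458, -0.071]
force: [0.1, -1.5, -1.8]
width: 0.0109
gripper_force: 49.8
33.7833 [0.6004 0.0288 0.1307] [-3.1224 -0.4582 -0.0711] F [ 0.1 -1.5 -1.8] M [-0.42  1.81 -0.3 ] w 0.0109 q [ 0.3841  0.0468 -0.9397  0.8482 -0.2385  0.3247]
```

```bash
python3 -m crank '[{"dx":0,"dy":-0.001,"dz":-0.002,"twist":0,"grip":-1},{"dx":0,"dy":-0.001,"dz":-0.004,"twist":0,"grip":-1},{"dx":0,"dy":-0.001,"dz":-0.006,"twist":0,"grip":-1},{"dx":0,"dy":-0.001,"dz":-0.007,"twist":0,"grip":-1},{"dx":0,"dy":-0.001,"dz":-0.007,"twist":0,"grip":-1}]' 50
python3 st.py
```

```text
t: 34.2
eef_pos: [0.5995, 0.0271, 0.1231]
ee_rot: [-3.123, -0.457, -0.071]
force: [-4.4, -0.2, 1.4]
width: 0.0111
gripper_force: 49.6
34.2 [0.5995 0.0271 0.1231] [-3.1232 -0.457  -0.0712] F [-4.4 -0.2  1.4] M [-0.03  3.02 -0.15] w 0.0111 q [ 0.3467  0.0551 -0.9666  0.9419 -0.202   0.2606]
```

```bash
timeout 100 python3 - <<'E'
from g import *
R=E_('xyz',[-3.123,-.457,-.071])
for x,z in((.5995,.115),(.5995,.111),(.5995,.107),(.601,.103)):
    b=gik(np.array([x,.0268,z]),R,8);print(x,z,'%.1e'%b.cost,b.x.round(3))
E
```

```text
0.5995 0.115 9.9e-21 [ 0.28   0.065 -0.999  1.106 -0.151  0.153]
0.5995 0.111 1.4e-26 [ 0.229  0.07  -1.016  1.228 -0.12   0.076]
0.5995 0.107 1.3e-05 [ 0.217  0.077 -1.018  1.252 -0.112  0.061]
0.601 0.103 4.8e-05 [ 0.201  0.086 -1.018  1.285 -0.103  0.042]
```

```bash
python3 -m crank '[{"dx":0.0005,"dy":0,"dz":-0.002,"twist":0,"grip":-1},{"dx":0.001,"dy":0,"dz":-0.004,"twist":0,"grip":-1},{"dx":0.001,"dy":0,"dz":-0.005,"twist":0,"grip":-1},{"dx":0.001,"dy":0,"dz":-0.006,"twist":0,"grip":-1},{"dx":0.001,"dy":0,"dz":-0.006,"twist":0,"grip":-1}]' 60
python3 st.py
```

```text
t: 34.62
eef_pos: [0.6009, 0.0271, 0.117]
ee_rot: [-3.123, -0.457, -0.071]
force: [1.1, -0.8, -5.0]
width: 0.011
gripper_force: 59.6
34.6167 [0.6009 0.0271 0.117 ] [-3.1232 -0.4568 -0.0715] F [ 1.1 -0.8 -5. ] M [-0.08  2.06 -0.12] w 0.011 q [ 0.3026  0.0649 -0.9875  1.0521 -0.1665  0.187 ]
```

```bash
python3 -m crank '[{"dx":0.0005,"dy":0,"dz":-0.002,"twist":0,"grip":-1},{"dx":0.0005,"dy":0,"dz":-0.004,"twist":0,"grip":-1},{"dx":0.0005,"dy":0,"dz":-0.006,"twist":0,"grip":-1},{"dx":0.0005,"dy":0,"dz":-0.007,"twist":0,"grip":-1},{"dx":0.0005,"dy":0,"dz":-0.007,"twist":0,"grip":-1}]' 60
python3 st.py
```

```text
t: 35.03
eef_pos: [0.6008, 0.0272, 0.1115]
ee_rot: [-3.123, -0.459, -0.071]
force: [-26.6, 1.2, 17.5]
width: 0.0107
gripper_force: 59.7
35.0333 [0.6008 0.0272 0.1115] [-3.1227 -0.459  -0.0713] F [-26.6   1.2  17.5] M [0.38 7.54 0.04] w 0.0107 q [ 0.2192  0.0703 -1.0171  1.2513 -0.1149  0.0602]
```

```bash
python3 -m crank '[{"dx":-0.001,"dy":0,"dz":0.001,"twist":0,"grip":-0.6},{"dx":-0.001,"dy":0,"dz":0.001,"twist":0,"grip":-0.3},{"dx":-0.001,"dy":0,"dz":0.001,"twist":0,"grip":-0.2},{"dx":-0.003,"dy":0,"dz":0.004,"twist":0,"grip":-0.2},{"dx":-0.01,"dy":0.001,"dz":0.014,"twist":0,"grip":-0.2}]' 20
python3 st.py
python3 -m crank '[{"dx":-0.01,"dy":0.001,"dz":0.016,"twist":0,"grip":-0.2},{"dx":-0.025,"dy":0.002,"dz":0.035,"twist":0,"grip":-0.2},{"dx":-0.04,"dy":0.003,"dz":0.045,"twist":0,"grip":-0.2},{"dx":-0.06,"dy":0.003,"dz":0.05,"twist":0,"grip":-0.2},{"dx":-0.08,"dy":0.003,"dz":0.05,"twist":0,"grip":-0.2}]' 20
python3 - <<'E'
from h import *
import cv2
s=arm.get_state();print(s['t'],s['eef_pos'],s['ee_rot'])
ims={n:arm.grab_frame(n) for n in('scene','top','wrist')}
for n,i in ims.items(): cv2.imwrite(f'pics/{n}12.png',i[:,:,::-1])
a=cv2.imread('pics/scene0.png').astype(int);b=ims['scene'][:,:,::-1].astype(int)
d=(np.abs(a-b).max(2)>50).astype(np.uint8);n,l,st,c=cv2.connectedComponentsWithStats(d[130:300,250:400])
for k in range(1,n):
    if st[k,4]>15: print(st[k][:4]+[250,130,0,0],st[k,4])
for sz in(.105,.117):
  q=[.690,.0225,sz,-.068]
  print(sz,proj('scene',body(q,[[-.135,0,.022],[-.135,-.006,.022],[-.135,0,.002],[-.03,0,.022]])).round(1).tolist())
  print(' 2nd',proj('scene',body(q,[[-.135,.24,.022],[-.03,.24,.022]])).round(1).tolist())
  print(' wrist',proj('wrist',body(q,[[-.135,.006,.022],[-.135,-.006,.022],[-.06,0,.022]]),s).round(1).tolist())
E
```

```text
t: 35.45
eef_pos: [0.5924, 0.0275, 0.1236]
ee_rot: [-3.124, -0.457, -0.072]
force: [2.6, -3.1, 1.6]
width: 0.0342
gripper_force: 0.0
35.45 [0.5924 0.0275 0.1236] [-3.1239 -0.4566 -0.0721] F [ 2.6 -3.1  1.6] M [-0.32  1.05 -0.17] w 0.0342 q [ 0.3531  0.0428 -0.9789  0.9458 -0.2058  0.2504]
t: 35.87
eef_pos: [0.5131, 0.0327, 0.1767]
ee_rot: [-3.121, -0.461, -0.072]
force: [0.3, 0.3, -0.4]
width: 0.0349
gripper_force: 0.0
35.8667 [0.5131 0.0327 0.1767] [-3.1206 -0.461  -0.0719]
[250 130  12   6] 49
[257 130  23  16] 182
[250 135  37  60] 1157
[256 190  49  43] 766
[289 231  12   9] 32
0.105 [[279.1, 207.3], [277.9, 208.1], [278.8, 211.3], [301.8, 224.0]]
 2nd [[324.3, 175.8], [346.9, 190.2]]
 wrist [[247.1, 182.7], [260.0, 182.7], [254.0, 108.4]]
0.117 [[279.3, 204.8], [278.0, 205.7], [279.0, 208.9], [302.1, 221.5]]
 2nd [[324.7, 173.4], [347.4, 187.8]]
 wrist [[246.4, 179.4], [260.0, 179.4], [253.7, 101.8]]
```

Run:
```python
import cv2,numpy as np
b=cv2.imread('pics/scene12.png').astype(int)
for (x0,x1,y0,y1) in((270,308,196,232),(317,352,166,196)):
    print('cols',x0,'..')
    for r in range(y0,y1): print(r,' '.join('%3d'%v for v in b[r,x0:x1].mean(1)))
```

```text
cols 270 ..
196  68  72  77  88  95 104 101  97 102 102  98 100 102 100 101  98 100 101 107 134 160 170 175 176 175 178 177 176 170 162 151 141 129 137 153 182 209 219
197  62  62  70  78  91  97 101 102 102 103 100 104  99  99  99  99 101  98 102 114 132 149 162 169 174 178 179 174 173 173 170 161 147 134 130 144 172 198
198  63  57  59  64  79  92 101 103 100 101  99 103  98 101 100 100 100  99  99 100 106 117 131 145 160 171 177 177 177 177 177 173 163 154 138 128 140 157
199  57  55  53  55  68  87  96 101 101 101 101 100  98  99  98  99 101 101  97  96  98 100 106 117 134 157 166 170 175 177 181 175 173 168 160 148 138 135
200  58  55  54  51  67  81  97  99 100 102 104 102 103  97 101 102 101 102 100  98  98 100 100 102 112 128 141 147 163 173 180 180 178 177 174 168 158 143
201  57  62  55  50  63  87  94 101 100 101 101  97  99  99 103 100  99  98 100  99 101  98  99 100 100 104 110 119 138 159 169 175 178 179 180 177 172 158
202  57  53  52  59  69  83  94 100 101 101 100 101 103  99 102 101 100  99 101  97  97  99  99 100 100  97  97  98 114 130 143 159 172 177 179 178 176 
[... 8159 characters left out ...]
 177 210 217 211 200 195 183 163 135 111  98  97 110 121 135 151 167 170 152 126 119 137 147 146 137 122 119 128 146 172 198
192 155 144 158 187 214 223 226 218 197 165 138 119 103  98  95 109 127 147 160 170 178 177 164 138 124 134 153 163 161 146 132 117 121 131 154
193 157 172 199 217 222 226 219 200 168 133 111  98  95 104 112 131 152 171 177 179 181 179 171 150 128 134 156 172 172 165 154 136 125 117 123
194 178 199 217 222 223 215 191 160 128 109  96  97 108 125 143 155 169 177 180 179 181 176 174 163 141 141 156 175 175 177 169 158 142 130 119
195 197 205 213 217 203 180 147 117 100  97  97 103 122 147 164 174 176 180 179 181 179 180 177 169 150 145 157 177 182 177 179 173 163 149 129
```

The numeric check shows the hung bracket's arm end at (281.5,207.5) and its twin's at (328,175.3). That offset matches equal height; a bracket still on the catch would read about 2.5 px higher. The gripper is clear, so I'm handing in.

```bash
python3 -c "
from station import arm
print(arm.job_done())"
```

```text
the job is handed in; nothing more can be done
None
```

The long bracket is hooked into the bare upright, pressed home and released. A camera check puts it level with its twin, though the snap itself I inferred from the force readings. I handed the job in at about 36 s.

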